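# Clear the stones out of a stuck pump strainer

### The arm

A 6-joint arm with a two-finger parallel gripper is mounted at the origin on the work surface. World frame = base frame: x ahead of the robot, y to its left, z up, the work surface at z = 0. Lengths are in m, angles in degrees, forces in N, time in s.
With the tool pointing down it reaches from about 0.35 to 0.875 m from the base axis. Payload 4.2 kg.
Tool frame: the origin (TCP) lies between the finger pads; the fingertips stand 8 mm ahead of it and the grasp point (between the pads) lies 11 mm behind it; x points along the fingers, y is the direction in which the jaws open and shut, and the axes are right-handed (so a half turn about x gives the same grasp; the last joint's range is limited). The gripper opens to 87 mm and grips with 3 to 60 N. Pads are 19 mm wide; open, the fingers measure 117 mm over their backs; the gripper's body (75 mm by 190 mm) begins 51 mm behind the grasp point.
Start: joints at [-51.761, 22.042, 0.453, 0, -68.411, -14.817], TCP at [0.248, -0.573, 0.231] pointing down, gripper open.
Joint ranges: [-179.83, 179.83], [-69.29, 118.12], [-61.27, 80.66], [-181.25, 117.63], [-171.15, -9.14], [-177.46, 177.46]. Speed limits (degrees/s): [159.86, 159.86, 180, 180, 180, 180].

### API

Orientations are given as a 3x3 rotation matrix whose columns are the frame's x, y, z axes.
In Python, from station import r gives the robot as it stands. The module is installed in compiled form; this text tells all that it offers.
- The arm moves only by the tool move_arm, never from a script. Its argument "increments" is one flat list of numbers, 7 for each row, row after row: the turn, a rotation vector about the tool's x, y, z in degrees, then the shift along the tool's x, y, z in m, then the finger opening in m, from 0 to 0.087. A call has 1 to 12 rows; each row is the pose to reach, as a shift and turn from the pose commanded when the call began, along the tool's axes at that moment; what a row does not reach only later rows make up. A row lasts 1/12 s, in which the tool goes at most 41.7 mm and 7.16 degrees, less where a joint would pass 70% of its speed; a pose out of reach is approached as far as the arm can. A call with a gripper value outside its range is refused whole. The fingers move at their own pace and stop on an object; the grip force is fixed at half the most. Time passes only in rows, so rows that repeat a pose let the fingers close. It gives the time, the measured TCP pose, the force and the opening at its end, in the units of the state.
- r.sense(): the state, without advancing time (a new reading comes with each control period).
- r.capture(name): name is "side" or "top"; returns the picture (400x640x3 uint8, red, green, blue); there is no depth.
- r.calibration(name): a dict with "fx", "fy", "cx", "cy" (pixels), "rvec" (rotation vector, rad) and "tvec" (3), from world to camera coordinates, as OpenCV has them. Camera axes: x right, y down, z forward; pixel columns grow to the right and rows downward; lengths in m; the calibration is good to about 2 mm. A picture is of the moment at which its call begins. calibration takes no time and is no camera call.
- r.finish_job(): hands the job in, once; it reports no verdict.
The state is a dict: "time_s": time; "joints": joint angles; "joint_velocities": joint speeds; "effort": joint torques, N m; "tcp_pos": TCP position; "ee_rot": TCP orientation; "wrist_force": force on the tool from outside, world axes, zero at the start; "moment": the same for the moment, N m; "gripper_width": opening from 0.0 (shut) to 1.0 (fully open).
Only numpy, scipy, OpenCV 4.12 (cv2) and the standard library are available. Lean on these libraries where they do the work, as an engineer would, in place of code of your own. Each camera call takes 0.05 s, during which the arm holds its last target.

### The job

The pump strainer clamped in the vice has stones in it and its cover is stuck fast. Lever the cover up with the pry bar (tip under the cover's ear, the bar bearing on the rounded lip of the lug below it) until it comes loose, take it off, put every stone into the steel tin, and put the cover back on its two locating pins, fully home. Finish with the bar lying flat alongside the yellow level, on the side nearer the robot, parallel to it, middles abreast and less than a hand's width away, and do not disturb the padlock, the green fitting, the socket tray or the level.

Things in the scene. Friction and masses are not known exactly. Their poses are not given: they have to be found in the camera images.
- vice: Blue bench vice bolted down, place and yaw differing from start to start; it clamps the pot. Origin on the bench below the pot's centre, axes as the pot's. 120 mm wide (y); reaches from 165 mm before (-x, screw and T-bar, T-bar 170 mm long in y) to 140 mm behind the pot's centre (+x); jaw tops 115 mm above the bench.
- pot: Grey cast strainer pot fixed in the vice, opening up. Origin: centre of its underside, 115 mm above the bench; z up, y towards the pry lug. Chamber 120 (x) by 150 mm (y), floor 6 mm and rim 50 mm above the origin, top flange 160 by 190 mm. Brass pipe stubs 38 mm thick stick out below the flange to 109 mm on +x and -x.
- pot_rim (a point): Centre of the opening at rim height; a cover fully home has its origin here. Two steel locating pins, 8 mm thick, 16 mm high with tapered tips, stand on the rim at (x, y) = (70, 60) and (-70, -70) mm from here in the pot's axes.
- pot_lip (a point): Fulcrum: middle of the crest of the lug's lip, 147 mm from the pot's centre along +y, 12 mm below the rim. The lug is a ledge 50 mm wide (x) from the flange (y = 95) to y = 153 mm, flat top 22 mm below the rim, ending in this rounded lip (a bar of 5 mm radius along x).
- pot_ear_home (a point): Where cover_ear is when the cover is fully home: 115 mm from the pot's centre along +y, at rim height.
- cover: Aluminium cover, 160 (x) by 190 (y) by 8 mm, about 0.65 kg, with 11 mm holes for the pins at (70, 60) and (-70, -70) mm: fits one way only. Origin: centre of the plate's underside; z up, y towards its ear. Two spigot strips under it reach down 11.5 mm into the pot, so laid on the bench it stands 11.5 mm up. An old rubber seal in the rim holds it at first (see cover_ear).
- cover_grip (a point): On the cover's handle rib, 30 mm above the plate's underside, at the middle. The rib is 70 mm long (cover x), 18 mm wide (y) and runs from 8 to 38 mm above the underside.
- cover_ear (a point): On the underside of the cover's ear, 115 mm from its origin along +y. The ear is 40 mm wide (x), 8 mm thick, from the flange edge (y = 95) to y = 120 mm, hanging over the lug. The seal holds with some 40 to 80 N; levered up some 8 mm here it lets go for good, and when the bar is drawn out the cover drops back, loose.
- bar: Pry bar 290 mm long, 0.4 kg, lying flat. Origin: mid-length, on its underside; x along it towards the tip, z up. Steel blade 22 mm wide and 6 mm thick, its underside flush with the bar's underside, from x = -25 to the tip at x = 145 mm; black rubber grip 24 mm wide and 22 mm high from x = -145 to -25 mm. Balances at about x = -30 mm. May be knocked aside.
- bar_tip (a point): End of the bar's blade, mid-thickness (3 mm above the underside).
- tin: Open square steel tin, 130 by 130 mm outside, 50 mm high, walls 4 mm, loose on the bench (0.5 kg), for the stones. Origin: centre of its underside, sides along x and y. May be knocked aside.
- level: Yellow spirit level lying on its side, 230 mm long (x), 45 mm wide (y), 22 mm high, loose. Origin: centre of its underside; its +y side faces the robot. Leave it where it lies.
- padlock: Red padlock lying flat, body 45 by 50 mm, 22 mm high, shackle out to 57 mm along +x. Bystander. Origin: underside.
- fitting: Green sprinkler fitting standing upright, 64 mm across, 91 mm high. Bystander. Origin: underside.
- sockets: Chrome tray of sockets, 100 (x) by 190 (y) mm, 35 mm high. Bystander. Origin: centre of its underside.
- stone0: Rounded grey or brown stone about 26 mm across and 22 mm high, flat underneath, on the floor of the pot at the start (30 to 35 mm off its middle in x and y), or absent. Origin: its underside.
- stone1: Rounded grey or brown stone about 29 mm across and 20 mm high, flat underneath, on the floor of the pot at the start (30 to 35 mm off its middle in x and y), or absent. Origin: its underside.
- stone2: Rounded grey or brown stone about 28 mm across and 24 mm high, flat underneath, on the floor of the pot at the start (30 to 35 mm off its middle in x and y), or absent. Origin: its underside.
- stone3: Rounded grey or brown stone about 30 mm across and 22 mm high, flat underneath, on the floor of the pot at the start (30 to 35 mm off its middle in x and y), or absent. Origin: its underside.
Things that resemble listed ones, but are neither listed nor needed, are in the scene too. Leave any turquoise look-alike of the tin alone.

How it is judged:
By the outcome, as a careful person would: the job done as asked, in the order asked, and still so for the second after the job is handed in, with the robot touching nothing.
Of stone0, stone1, stone2, stone3 only 2 to 4 are there at a start; the rules pass over those that are not, and their reading is None.
At some moment in a run one of bar, tin may be knocked a few centimetres aside while the robot is not near it.
It also fails if it takes over 210 s, if anything falls off the work surface, if the arm or the gripper's body presses on something with over 40 N, if the wrist force passes 120 N, or if a joint passes its speed limit or range.

## Working session

There is one attempt and no reset: what is moved stays moved. The work goes in short steps, Python scripts to look and compute and a tool call to move; the robot and the scene stay as the last step left them, time stands still between calls to the robot, and variables do not carry over. Pictures are saved under pics/ and viewed, and the job is handed in when it is done.

Besides the shell and the picture viewer there is one more tool, called after ">>>" as name(argument=value, ...) on one line, values as JSON. move_arm: Moves the arm, as the interface text tells. Its arguments: {"type":"object","properties":{"increments":{"type":"array","items":{"type":"number"}}},"required":["increments"]}

```bash
mkdir -p pics; ls
python3 - <<'E'
from station import r
import cv2
s=r.sense(); print(s)
for n in("side","top"):
    im=r.capture(n); cv2.imwrite(f"pics/{n}0.png",im[:,:,::-1]); print(n,r.calibration(n))
E
```

```text
pics
{'time_s': 0.0, 'joints': array([-5.17594989e+01,  2.20895701e+01,  3.78427086e-01, -2.85762804e-02,
       -6.84106822e+01, -1.48173183e+01]), 'joint_velocities': array([-0.00470344, -0.10029216, -0.07599745,  0.07328062,  0.01416997,
        0.06264107]), 'effort': array([-4.23185593e-04, -3.90663457e+01,  1.87409985e+01,  4.22003657e+00,
        1.10733436e-02, -1.80516126e-04]), 'tcp_pos': array([ 0.24823461, -0.57294128,  0.22946396]), 'ee_rot': array([[-9.51798569e-04, -3.97349309e-01,  9.17666944e-01],
       [ 1.95701544e-03,  9.17664862e-01,  3.97350438e-01],
       [-9.99997632e-01,  2.17408596e-03, -9.58133698e-05]]), 'wrist_force': array([-1.08233421,  0.6535651 ,  0.11131884]), 'moment': array([-0.01034485,  0.03084915,  0.02502259]), 'gripper_width': 0.9957044232080364}
side {'fx': 433.4987550965136, 'fy': 433.4987550965136, 'cx': 319.3007157011808, 'cy': 201.83512796499366, 'rvec': array([ 0.76508941, -2.64773385,  0.9955532 ]), 'tvec': array([0.43325613, 0.28008166, 1.19224673])}
top {'fx': 375.640570631992, 'fy': 375.640570631992, 'cx': 323.3889079554996, 'cy': 194.83346555277657, 'rvec': array([ 2.17139636, -2.2180759 ,  0.06125894]), 'tvec': array([0.03702104, 0.47963058, 1.17600225])}
```

View pics/side0.png

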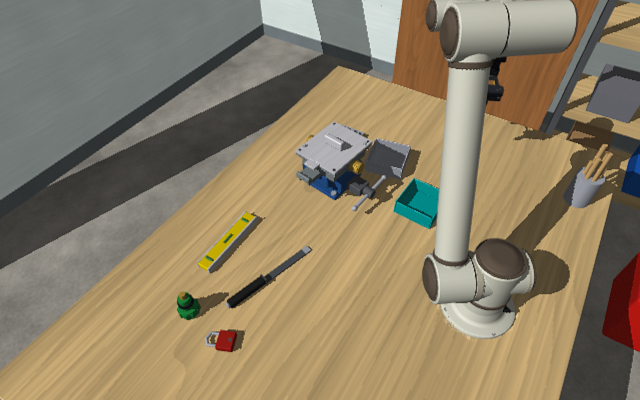

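View pics/top0.png

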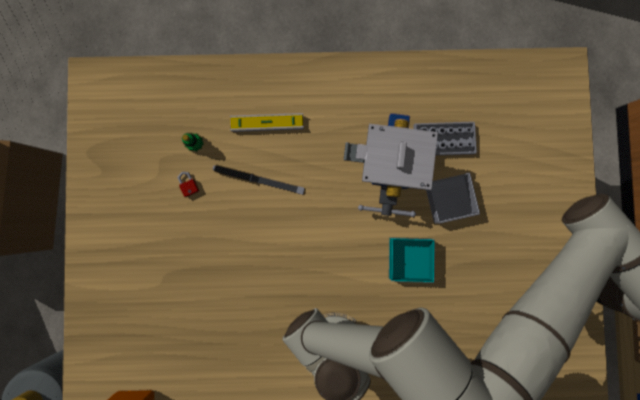

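The side view shows the bar at (270,277), level (228,240), pot and cover (335,150), steel tin (388,157), turquoise look-alike (418,203), fitting (187,305) and padlock (222,340). The top view agrees. Next I'll write helpers and enlarge crops.

```bash
cat > h.py <<'E'
from station import r
import cv2, numpy as np
np.set_printoptions(precision=4,suppress=True)
def cal(n):
    c=r.calibration(n); K=np.array([[c['fx'],0,c['cx']],[0,c['fy'],c['cy']],[0,0,1]])
    return K,cv2.Rodrigues(np.array(c['rvec'],float))[0],np.array(c['tvec'],float)
def ray(n,uv,z):
    K,R,t=cal(n); o=-R.T@t; d=R.T@np.linalg.inv(K)@np.array([uv[0],uv[1],1.]); return o+d*(z-o[2])/d[2]
def proj(n,P):
    K,R,t=cal(n); P=np.atleast_2d(P); q=(P@R.T+t)@K.T; return q[:,:2]/q[:,2:]
def tri(a,b):
    A=[];B=[]
    for n,uv in(("side",a),("top",b)):
        K,R,t=cal(n); o=-R.T@t; d=R.T@np.linalg.inv(K)@np.array([uv[0],uv[1],1.]); d/=np.linalg.norm(d)
        M=np.eye(3)-np.outer(d,d); A.append(M);B.append(M@o)
    return np.linalg.solve(sum(A),sum(B))
def crop(n,x0,y0,w,h,f,name,im=None):
    im=r.capture(n) if im is None else im
    c=cv2.resize(im[y0:y0+h,x0:x0+w],None,fx=f,fy=f,interpolation=cv2.INTER_CUBIC)
    for i in range(0,w,10): cv2.line(c,(i*f,0),(i*f,8 if (x0+i)%50 else 16),(255,0,0),1)
    for i in range(0,h,10): cv2.line(c,(0,i*f),(8 if (y0+i)%50 else 16,i*f),(255,0,0),1)
    cv2.imwrite("pics/"+name+".png",c[:,:,::-1])
E
python3 - <<'E'
from h import *
t=cv2.imread("pics/top0.png")[:,:,::-1]; s=cv2.imread("pics/side0.png")[:,:,::-1]
crop("top",340,100,150,130,5,"t1",t); crop("top",170,100,150,110,5,"t2",t)
crop("side",285,115,140,105,5,"s1",s); crop("side",170,200,150,110,5,"s2",s)
E
```

```text
(no output)
```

View pics/t1.png

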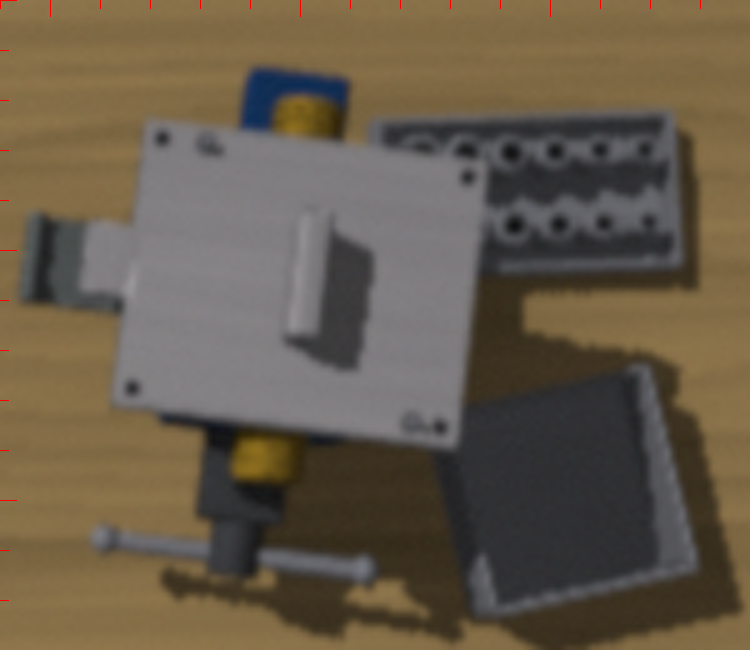

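View pics/t2.png

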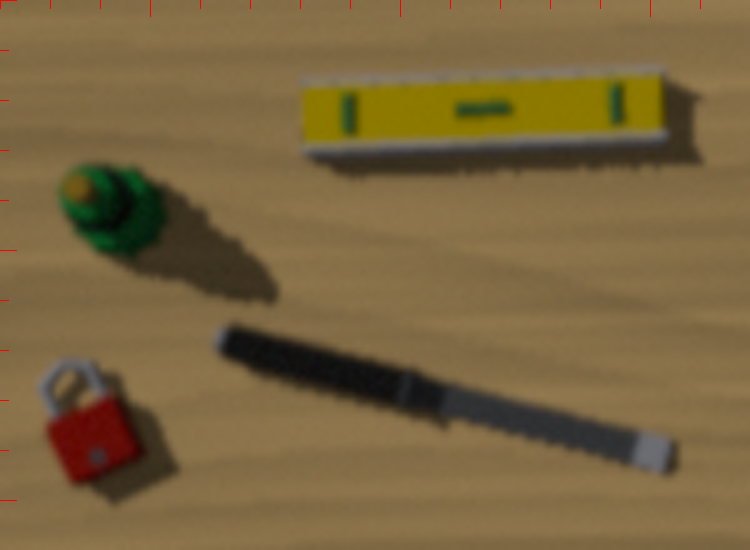

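View pics/s1.png

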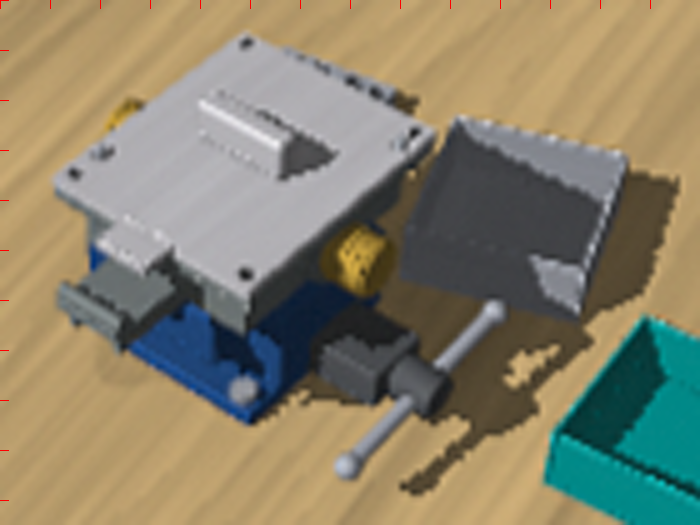

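View pics/s2.png

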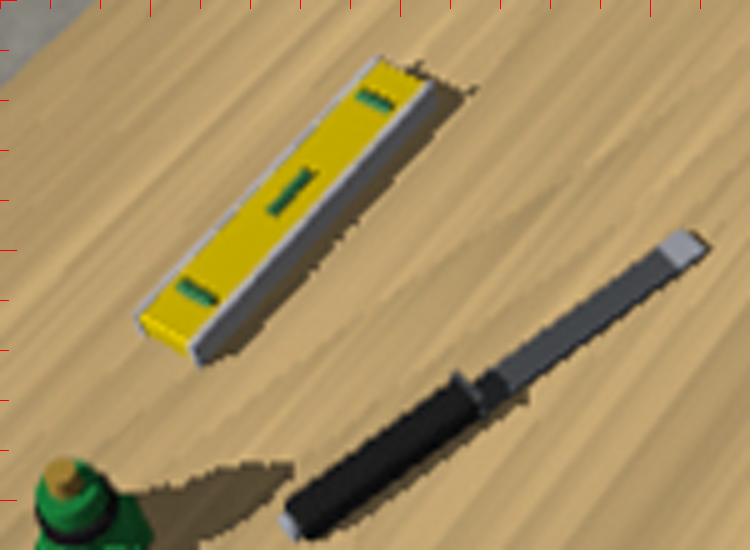

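```bash
cat >> h.py <<'E'
def px(x0,y0,f,X,Y): return np.array([x0+(X+.5)/f-.5, y0+(Y+.5)/f-.5])
def rect(P):
    P=np.array(P); return P.mean(0)
E
python3 - <<'E'
from h import *
T=[px(340,100,5,*p) for p in((147,120),(492,168),(458,448),(112,404))]
P=np.array([ray("top",p,.173) for p in T]); print("cov top",P,P.mean(0),[np.linalg.norm(P[i]-P[i-1]) for i in range(4)])
S=[px(285,115,5,*p) for p in((55,182),(247,35),(434,130),(247,292))]
Q=np.array([ray("side",p,.173) for p in S]); print("cov side",Q,Q.mean(0),[np.linalg.norm(Q[i]-Q[i-1]) for i in range(4)])
print("handle", [ray("top",px(340,100,5,*p),.203) for p in((315,208),(300,332))])
L=[px(170,100,5,*p) for p in((303,80),(663,70),(665,135),(303,152))]
P=np.array([ray("top",p,.022) for p in L]); print("lvl top",P,P.mean(0),[np.linalg.norm(P[i]-P[i-1]) for i in range(4)])
L=[px(170,200,5,*p) for p in((377,57),(433,83),(195,352),(137,317))]
P=np.array([ray("side",p,.022) for p in L]); print("lvl side",P,P.mean(0),[np.linalg.norm(P[i]-P[i-1]) for i in range(4)])
a=ray("top",px(170,100,5,220,339),.011);b=ray("top",px(170,100,5,670,453),.006);print("bar top",a,b,np.linalg.norm(a-b),(a+b)/2)
a=ray("side",px(170,200,5,291,523),.011);b=ray("side",px(170,200,5,697,240),.006);print("bar side",a,b,np.linalg.norm(a-b),(a+b)/2)
L=[px(340,100,5,*p) for p in((648,365),(697,570),(480,615),(425,415))]
print("tin top", [ray("top",p,.05) for p in L])
L=[px(285,115,5,*p) for p in((460,118),(628,158),(580,315),(400,283))]
print("tin side", [ray("side",p,z) for p,z in zip(L,(.05,.05,.05,.0))])
for nm,c,z in(("fitting",px(170,100,5,115,210),.04),("padlock",px(170,100,5,95,440),.022)): print(nm,ray("top",c,z))
E
```

```text
cov top [[ 0.6663 -0.1032  0.173 ]
 [ 0.6355 -0.2932  0.173 ]
 [ 0.4808 -0.2687  0.173 ]
 [ 0.5091 -0.0796  0.173 ]] [ 0.5729 -0.1862  0.173 ] [np.float64(0.15903347705430484), np.float64(0.19243965739350608), np.float64(0.15657952340568815), np.float64(0.19114301689612506)]
cov side [[ 0.6624 -0.099   0.173 ]
 [ 0.6361 -0.2875  0.173 ]
 [ 0.4839 -0.2672  0.173 ]
 [ 0.5094 -0.0787  0.173 ]] [ 0.5729 -0.1831  0.173 ] [np.float64(0.15439180059700602), np.float64(0.19035576700383808), np.float64(0.15357862979267867), np.float64(0.1901811986353516)]
handle [array([ 0.6094, -0.188 ,  0.203 ]), array([ 0.5428, -0.1778,  0.203 ])]
lvl top [[0.7381 0.3174 0.022 ]
 [0.7397 0.0887 0.022 ]
 [0.6979 0.0881 0.022 ]
 [0.6918 0.3178 0.022 ]] [0.7169 0.203  0.022 ] [np.float64(0.04624220869304805), np.float64(0.2287544168128253), np.float64(0.04180810471987944), np.float64(0.22969985823874303)]
lvl side [[0.7407 0.0892 0.022 ]
 [0.6965 0.0873 0.022 ]
 [0.6887 0.3194 0.022 ]
 [0.7339 0.3194 0.022 ]] [0.715  0.2038 0.022 ] [np.float64(0.23025960002618776), np.float64(0.044234486416068496), np.float64(0.23218999814342933), np.float64(0.04521356770545498)]
bar top [0.5752 0.3742 0.011 ] [0.4968 0.0895 0.006 ] 0.2953361339263292 [0.536  0.2319 0.0085]
bar side [0.5756 0.37   0.011 ] [0.493  0.0909 0.006 ] 0.2911393281281031 [0.5343 0.2305 0.0085]
tin top [array([ 0.5373, -0.4232,  0.05  ]), array([ 0.4107, -0.4479,  0.05  ]), array([ 0.3861, -0.314 ,  0.05  ]), array([ 0.5093, -0.2848,  0.05  ])]
tin side [array([ 0.5337, -0.4211,  0.05  ]), array([ 0.4113, -0.445 ,  0.05  ]), array([ 0.3722, -0.2838,  0.05  ]), array([ 0.5105, -0.2939,  0.    ])]
fitting [0.6536 0.4307 0.04  ]
padlock [0.5116 0.4499 0.022 ]
```

```bash
cat >> h.py <<'E'
import json
from scipy.spatial.transform import Rotation as Ro
def down(yaw,tilt=0,axis=None):
    y=np.array([np.cos(np.radians(yaw)),np.sin(np.radians(yaw)),0]); x=np.array([0,0,-1.])
    R=np.stack([x,y,np.cross(x,y)],1)
    if tilt: R=Ro.from_rotvec(np.radians(tilt)*np.array(axis)).as_matrix()@R
    return R
def getcmd():
    d=json.load(open("cmd.json")); return np.array(d['p']),np.array(d['R'])
def setcmd(p,R): json.dump(dict(p=list(map(float,p)),R=np.array(R).tolist()),open("cmd.json","w"))
def plan(wps,save=True):
    """wps: (pos,R,open,nrows or None). prints rows; n rows interpolated evenly"""
    p0,R0=getcmd(); pc,Rc=p0,R0; tot=0
    for pos,R,o,n in wps:
        pos=np.array(pos,float)
        dist=np.linalg.norm(pos-pc); ang=np.degrees(Ro.from_matrix(Rc.T@R).magnitude())
        m=int(np.ceil(max(dist/.0417,ang/7.16)))
        rv=np.degrees(Ro.from_matrix(R0.T@R).as_rotvec()).round(1)+0.; sh=(R0.T@(pos-p0)).round(4)+0.
        print("min",m,"n",n,"row:",", ".join(f"{v:g}" for v in [*rv,*sh,o])); tot+=n or m
        pc,Rc=p0+R0@sh,R0@Ro.from_rotvec(np.radians(rv)).as_matrix()
    print("rows",tot)
    if save: setcmd(pc,Rc)
def st():
    s=r.sense(); p,R=getcmd()
    print("t",round(s['time_s'],2),"tcp",s['tcp_pos'],"err mm",(s['tcp_pos']-p)*1e3,"rot err",np.degrees(Ro.from_matrix(R.T@s['ee_rot']).as_rotvec()).round(2),"F",s['wrist_force'].round(1),"w mm",round(s['gripper_width']*87,1)); return s
E
python3 - <<'E'
from h import *
setcmd([.248,-.573,.231],down(113.42)); st()
R=down(164.1)
plan([([.42,.0,.28],R,.05,None),([.559,.316,.12],R,.05,None)],)
E
```

```text
t 0.1 tcp [ 0.2482 -0.573   0.2296] err mm [ 0.2308 -0.0036 -1.4412] rot err [0.01 0.01 0.11] F [ 0.5 -0.3  0.4] w mm 86.8
min 15 n None row: -50.7, 0, 0, -0.049, 0.4574, 0.3856, 0.05
min 10 n None row: -50.7, 0, 0, 0.111, 0.6921, 0.6387, 0.05
rows 25
```

>>> move_arm(increments=[-50.7,0,0,-0.049,0.4574,0.3856,0.05,-50.7,0,0,-0.049,0.4574,0.3856,0.05,-50.7,0,0,-0.049,0.4574,0.3856,0.05,-50.7,0,0,-0.049,0.4574,0.3856,0.05,-50.7,0,0,-0.049,0.4574,0.3856,0.05,-50.7,0,0,-0.049,0.4574,0.3856,0.05,-50.7,0,0,-0.049,0.4574,0.3856,0.05,-50.7,0,0,-0.049,0.4574,0.3856,0.05,-50.7,0,0,-0.049,0.4574,0.3856,0.05,-50.7,0,0,-0.049,0.4574,0.3856,0.05,-50.7,0,0,-0.049,0.4574,0.3856,0.05,-50.7,0,0,-0.049,0.4574,0.3856,0.05])

```text
time_s: 1.1
tcp_pos: [0.3914, -0.0942, 0.2715]
ee_rot: [[0.0, -0.962, 0.274], [0.0, 0.274, 0.962], [-1.0, -0.0, 0.0]]
wrist_force: [1.8, -0.9, -0.8]
gripper_width: 0.574
```

Run:
```python
from h import *
p0=np.array([.248,-.573,.231]);p1=np.array([.42,0,.28]);d=p1-p0;L=np.linalg.norm(d)
setcmd(p0+d*min(1,.5/L),down(164.1)); st()
plan([([.559,.316,.12],down(164.1),.05,None)])
```

```text
t 1.1 tcp [ 0.3914 -0.0942  0.2715] err mm [ 0.1199  1.5315 -0.2683] rot err [-0.02 -0.02 -0.01] F [ 1.8 -0.9 -0.8] w mm 49.9
min 12 n None row: 0, 0, 0, 0.1518, -0.0485, 0.4419, 0.05
rows 12
```

>>> move_arm(increments=[0,0,0,0.1518,-0.0485,0.4419,0.05,0,0,0,0.1518,-0.0485,0.4419,0.05,0,0,0,0.1518,-0.0485,0.4419,0.05,0,0,0,0.1518,-0.0485,0.4419,0.05,0,0,0,0.1518,-0.0485,0.4419,0.05,0,0,0,0.1518,-0.0485,0.4419,0.05,0,0,0,0.1518,-0.0485,0.4419,0.05,0,0,0,0.1518,-0.0485,0.4419,0.05,0,0,0,0.1518,-0.0485,0.4419,0.05,0,0,0,0.1518,-0.0485,0.4419,0.05,0,0,0,0.1518,-0.0485,0.4419,0.05,0,0,0,0.1518,-0.0485,0.4419,0.05])

```text
time_s: 2.1
tcp_pos: [0.5598, 0.3196, 0.1158]
ee_rot: [[-0.002, -0.963, 0.271], [-0.002, 0.271, 0.963], [-1.0, 0.001, -0.002]]
wrist_force: [-0.2, -0.7, -0.3]
gripper_width: 0.575
```

Run:
```python
from h import *
st(); im=r.capture("side"); crop("side",170,190,160,120,5,"s3",im); st()
plan([([.559,.316,.0122],down(164.1),.05,8),([.559,.316,.0122],down(164.1),.018,4)])
```

```text
t 2.1 tcp [0.5598 0.3196 0.1158] err mm [ 0.8574  3.6047 -4.1982] rot err [-0.19  0.11  0.08] F [-0.2 -0.7 -0.3] w mm 50.0
t 2.15 tcp [0.5596 0.3192 0.1157] err mm [ 0.6213  3.1632 -4.2897] rot err [-0.19  0.15  0.1 ] F [1.7 1.5 0.7] w mm 49.6
min 3 n 8 row: 0, 0, 0, 0.1078, 0, 0, 0.05
min 1 n 4 row: 0, 0, 0, 0.1078, 0, 0, 0.018
rows 12
```

View pics/s3.png

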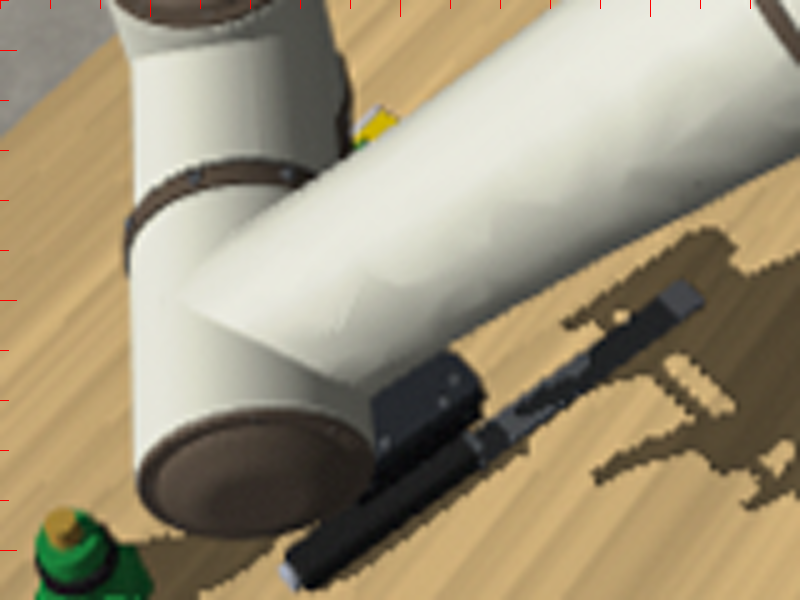

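```bash
cat >> h.py <<'E'
def anchor(R=None):
    s=r.sense(); p,Rc=getcmd(); setcmd(s['tcp_pos'],Rc if R is None else R)
E
python3 - <<'E'
from h import *
setcmd(*getcmd()); p,_=getcmd(); setcmd(p,down(164.1)); anchor()
plan([([.559,.316,.0112],down(164.1),.05,8),([.559,.316,.0112],down(164.1),.015,4)])
E
```

```text
min 3 n 8 row: 0, 0, 0, 0.1045, -0.0003, -0.0032, 0.05
min 1 n 4 row: 0, 0, 0, 0.1045, -0.0003, -0.0032, 0.015
rows 12
```

>>> move_arm(increments=[0,0,0,0.03,-0.0003,-0.0032,0.05,0,0,0,0.06,-0.0003,-0.0032,0.05,0,0,0,0.08,-0.0003,-0.0032,0.05,0,0,0,0.095,-0.0003,-0.0032,0.05,0,0,0,0.1045,-0.0003,-0.0032,0.05,0,0,0,0.1045,-0.0003,-0.0032,0.05,0,0,0,0.1045,-0.0003,-0.0032,0.05,0,0,0,0.1045,-0.0003,-0.0032,0.015,0,0,0,0.1045,-0.0003,-0.0032,0.015,0,0,0,0.1045,-0.0003,-0.0032,0.015,0,0,0,0.1045,-0.0003,-0.0032,0.015,0,0,0,0.1045,-0.0003,-0.0032,0.015])

```text
time_s: 3.15
tcp_pos: [0.5587, 0.3126, 0.0157]
ee_rot: [[0.0, -0.962, 0.274], [0.001, 0.274, 0.962], [-1.0, -0.0, 0.001]]
wrist_force: [-2.4, 1.3, 2.1]
gripper_width: 0.281
```

Run:
```python
from h import *
s=st(); print(s['joints'],s['effort'])
```

```text
t 3.15 tcp [0.5587 0.3126 0.0157] err mm [-0.2745 -3.3599  4.4615] rot err [-0.02 -0.04 -0.02] F [-2.4  1.3  2.1] w mm 24.5
[ 43.6783  35.6266 -10.8009  -0.0121 -43.5259 -59.5475] [ -1.295  -44.641   14.012    3.6129   0.2587   0.0004]
```

Run:
```python
from h import *
setcmd([.559,.3128,.0155],down(164.1)); st()
plan([([.559,.3128,.0107],down(164.1),.035,4),([.559,.3128,.0107],down(164.1),.015,6)])
```

```text
t 3.15 tcp [0.5587 0.3126 0.0157] err mm [-0.2634 -0.1581  0.1874] rot err [-0.02 -0.04 -0.02] F [-2.4  1.3  2.1] w mm 24.5
min 1 n 4 row: 0, 0, 0, 0.0048, 0, 0, 0.035
min 1 n 6 row: 0, 0, 0, 0.0048, 0, 0, 0.015
rows 10
```

>>> move_arm(increments=[0,0,0,0,0,0,0.035,0,0,0,0,0,0,0.035,0,0,0,0.0048,0,0,0.035,0,0,0,0.0048,0,0,0.035,0,0,0,0.0048,0,0,0.035,0,0,0,0.0048,0,0,0.015,0,0,0,0.0048,0,0,0.015,0,0,0,0.0048,0,0,0.015,0,0,0,0.0048,0,0,0.015,0,0,0,0.0048,0,0,0.015])

```text
time_s: 3.98
tcp_pos: [0.5587, 0.3125, 0.0102]
ee_rot: [[0.0, -0.962, 0.274], [0.0, 0.274, 0.962], [-1.0, 0.0, 0.0]]
wrist_force: [-0.0, 0.3, 0.2]
gripper_width: 0.273
```

Run:
```python
from h import *
st()
plan([([.559,.3128,.10],down(164.1),.015,6),([.559,.3128,.10],down(164.1),.015,4)])
```

```text
t 3.98 tcp [0.5587 0.3125 0.0102] err mm [-0.3181 -0.3138 -0.4545] rot err [-0.01 -0.01  0.  ] F [-0.   0.3  0.2] w mm 23.7
min 3 n 6 row: 0, 0, 0, -0.0893, 0, 0, 0.015
min 0 n 4 row: 0, 0, 0, -0.0893, 0, 0, 0.015
rows 10
```

>>> move_arm(increments=[0,0,0,-0.01,0,0,0.015,0,0,0,-0.02,0,0,0.015,0,0,0,-0.04,0,0,0.015,0,0,0,-0.06,0,0,0.015,0,0,0,-0.08,0,0,0.015,0,0,0,-0.0893,0,0,0.015,0,0,0,-0.0893,0,0,0.015,0,0,0,-0.0893,0,0,0.015,0,0,0,-0.0893,0,0,0.015])

```text
time_s: 4.73
tcp_pos: [0.5577, 0.3118, 0.0982]
ee_rot: [[-0.002, -0.962, 0.274], [-0.001, 0.274, 0.962], [-1.0, 0.002, -0.002]]
wrist_force: [-0.4, -0.4, -3.5]
gripper_width: 0.274
```

Run:
```python
from h import *
st(); t=r.capture("top"); s=r.capture("side"); crop("top",180,90,150,120,5,"t4",t); crop("side",190,150,150,120,5,"s4",s)
```

```text
t 4.73 tcp [0.5577 0.3118 0.0982] err mm [-1.2862 -1.0085 -1.7965] rot err [0.01 0.11 0.11] F [-0.4 -0.4 -3.5] w mm 23.8
```

View pics/t4.png

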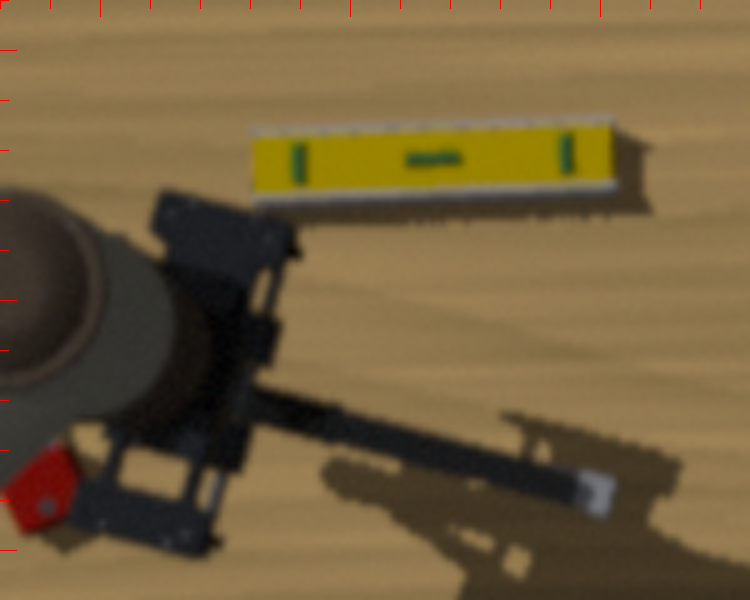

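View pics/s4.png

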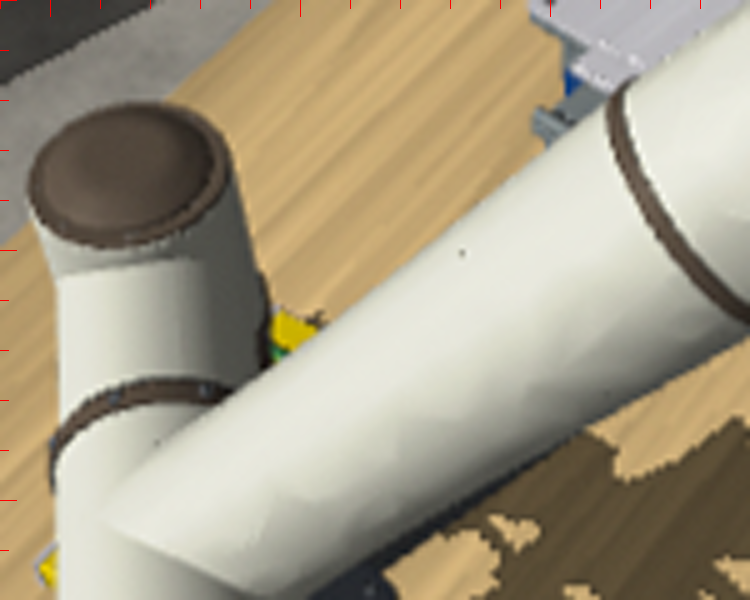

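Run:
```python
from h import *
s=r.sense(); g=s['tcp_pos']
p=px(180,90,5,612,495)
for z in(.084,.094,.104):
    q=ray("top",p,z); d=q-g; print(z,q,np.hypot(*d[:2]),np.degrees(np.arctan2(d[1],d[0])))
q=ray("top",px(170,100,5,672,453),.005); print(q, q-np.array([.5587,.3125,0]), np.hypot(*(q-np.array([.5587,.3125,0]))[:2]))
q=ray("side",px(170,200,5,703,240),.005); print(q, np.hypot(*(q-np.array([.5587,.3125,0]))[:2]))
```

```text
0.084 [0.4964 0.0903 0.084 ] 0.22988769793622774 -105.50300040977224
0.094 [0.4957 0.0897 0.094 ] 0.23060467383254207 -105.63916140411366
0.104 [0.495  0.0892 0.104 ] 0.23132294400307404 -105.7744775843062
[0.4968 0.0883 0.005 ] [-0.0619 -0.2242  0.005 ] 0.2325940406030704
[0.4903 0.0884 0.005 ] 0.23431316821958018
```

Run:
```python
from h import *
c=np.array([.573,-.1847]);a=np.radians(-8.4);X=np.array([np.cos(a),np.sin(a)]);Y=np.array([-np.sin(a),np.cos(a)])
def loc(n,x0,y0,pt,z):
    q=ray(n,px(x0,y0,5,*pt),z)[:2]-c; return (np.array([q@X,q@Y])*1e3).round(1)
for nm,pt,z in(("ear o1",(86,222),.173),("ear o2",(78,290),.173),("lip o1",(34,214),.150),("lip o2",(20,301),.150),("hole1",(162,138),.173),("h2",(468,177),.173),("h3",(440,427),.173),("h4",(132,387),.173),("pinA",(210,144),.178),("pinB",(412,424),.178)): print("top",nm,loc("top",340,100,pt,z))
for nm,pt,z in(("ear o1",(95,240),.173),("ear o2",(150,272),.173),("lip o1",(60,290),.150),("lip o2",(122,343),.150),("pinA",(103,151),.178),("pinB",(411,138),.178),("corner4",(246,272),.173),("c1",(75,173),.173),("c2",(246,43),.173)): print("side",nm,loc("side",285,115,pt,z))
for n in("side","top"):
    K,R,t=cal(n); print(n,-R.T@t)
```

```text
top ear o1 [ 19.7 120.9]
top ear o2 [-18.4 120.7]
top lip o1 [ 25.1 149. ]
top lip o2 [-24.9 150.8]
top hole1 [71.5 84.8]
top h2 [ 71.  -85.5]
top h3 [-68.7 -85.4]
top h4 [-67.9  84.8]
top pinA [70.2 58.7]
top pinB [-69.5 -68.8]
side ear o1 [ 21.2 120.7]
side ear o2 [-22.9 120. ]
side lip o1 [ 24.8 150. ]
side lip o2 [-34.3 159. ]
side pinA [68.6 60.8]
side pinB [-72.8 -74.1]
side corner4 [-67.1  82.8]
side c1 [72.  83.5]
side c2 [ 72.5 -85.5]
side [0.0409 0.7132 1.085 ]
top [0.4161 0.0296 1.2002]
```

```bash
cat >> h.py <<'E'
c=np.array([.573,-.1847]);_a=np.radians(-8.4);X=np.array([np.cos(_a),np.sin(_a)]);Y=np.array([-np.sin(_a),np.cos(_a)])
def pot(x,y,z): return np.array([*(c+X*x+Y*y),.165+z])
def inpot(p): q=np.array(p[:2])-c; return np.array([q@X,q@Y,p[2]-.165])*1e3
E
python3 - <<'E'
from h import *
R=down(171.4)
plan([(pot(0,.43,.02),R,.015,6),(pot(0,.396,.003),R,.015,4)])
E
```

```text
min 4 n 6 row: -7.3, 0, 0, -0.085, -0.0936, -0.0483, 0.015
min 1 n 4 row: -7.3, 0, 0, -0.068, -0.0981, -0.082, 0.015
rows 10
```

>>> move_arm(increments=[-1,0,0,-0.025,-0.01,-0.005,0.015,-3,0,0,-0.055,-0.03,-0.015,0.015,-5,0,0,-0.075,-0.06,-0.03,0.015,-7.3,0,0,-0.085,-0.085,-0.044,0.015,-7.3,0,0,-0.085,-0.0936,-0.0483,0.015,-7.3,0,0,-0.078,-0.096,-0.065,0.015,-7.3,0,0,-0.07,-0.0981,-0.078,0.015,-7.3,0,0,-0.068,-0.0981,-0.082,0.015,-7.3,0,0,-0.068,-0.0981,-0.082,0.015,-7.3,0,0,-0.068,-0.0981,-0.082,0.015,-7.3,0,0,-0.068,-0.0981,-0.082,0.015])

```text
time_s: 5.75
tcp_pos: [0.6309, 0.2077, 0.1677]
ee_rot: [[0.001, -0.989, 0.148], [0.0, 0.148, 0.989], [-1.0, -0.001, 0.0]]
wrist_force: [0.1, -0.5, -3.4]
gripper_width: 0.275
```

Run:
```python
from h import *
s=st(); print(inpot(s['tcp_pos'])); t=r.capture("top"); s=r.capture("side"); crop("top",300,100,150,110,5,"t5",t); crop("side",250,120,150,110,5,"s5",s)
```

```text
t 5.75 tcp [0.6309 0.2077 0.1677] err mm [-0.0082  0.6582 -0.3178] rot err [-0.07 -0.02 -0.04] F [ 0.1 -0.5 -3.4] w mm 23.9
[ -0.0728 396.6647   2.6822]
```

View pics/t5.png

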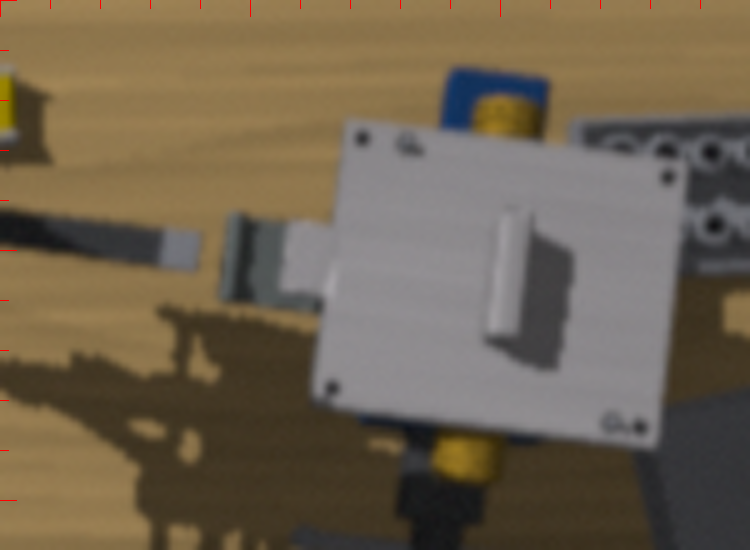

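View pics/s5.png

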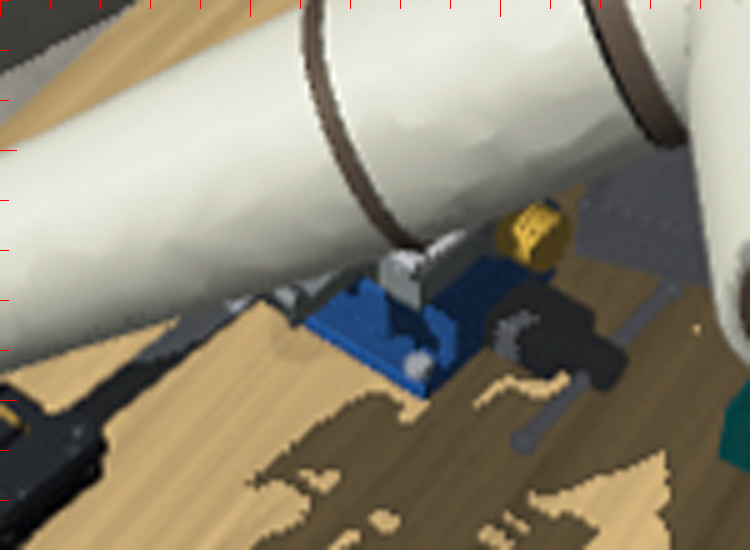

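Run:
```python
from h import *
f=lambda n,P,x0,y0:((proj(n,P)-[x0,y0]+.5)*5-.5).round(0)
def pl(yaw,l,dz):  # along bar
    return None
pts=[pot(-.011,y,z) for y,z in((.166,-.007),(.166,-.001),(.185,-.001),(.185,-.007),(.335,-.007))]
print("side",f("side",pts,250,120))
pts=[pot(-.011,y,z-.01*(.396-y)/.23) for y,z in((.166,-.007),(.166,-.001),(.185,-.001),(.185,-.007),(.335,-.007))]
print("side droop10",f("side",pts,250,120))
print("top",f("top",[pot(.011,.166,-.001),pot(-.011,.166,-.001),pot(.011,.185,-.001),pot(-.011,.185,-.001)],300,100))
im=cv2.imread("pics/s5.png")[200:450,100:350]; cv2.imwrite("pics/s5z.png",cv2.resize(im,None,fx=2.4,fy=2.4))
```

```text
side [[260. 297.]
 [259. 290.]
 [238. 308.]
 [238. 315.]
 [ 56. 462.]]
side droop10 [[261. 309.]
 [260. 302.]
 [239. 318.]
 [239. 325.]
 [ 57. 465.]]
top [[202. 230.]
 [197. 269.]
 [168. 226.]
 [163. 265.]]
```

View pics/s5z.png

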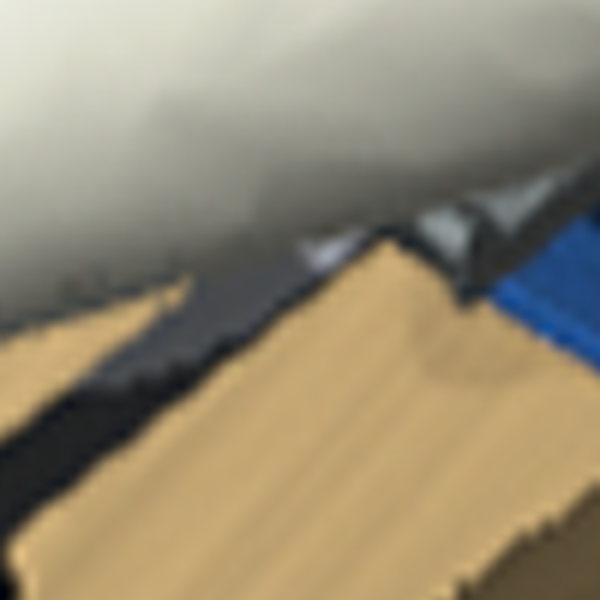

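Run:
```python
from h import *
R=down(171.4)
plan([(pot(0,.396,.0017),R,.015,2),(pot(0,.3365,.0017),R,.015,8)])
```

```text
min 1 n 2 row: 0, 0, 0, 0.0013, 0, 0, 0.015
min 2 n 8 row: 0, 0, 0, 0.0013, -0.0002, -0.0595, 0.015
rows 10
```

>>> move_arm(increments=[0,0,0,0.0013,0,0,0.015,0,0,0,0.0013,0,-0.008,0.015,0,0,0,0.0013,0,-0.018,0.015,0,0,0,0.0013,0,-0.028,0.015,0,0,0,0.0013,-0.0001,-0.038,0.015,0,0,0,0.0013,-0.0002,-0.048,0.015,0,0,0,0.0013,-0.0002,-0.056,0.015,0,0,0,0.0013,-0.0002,-0.0595,0.015,0,0,0,0.0013,-0.0002,-0.0595,0.015,0,0,0,0.0013,-0.0002,-0.0595,0.015])

```text
time_s: 6.68
tcp_pos: [0.6221, 0.1476, 0.1665]
ee_rot: [[0.001, -0.989, 0.15], [0.0, 0.15, 0.989], [-1.0, -0.0, 0.0]]
wrist_force: [-0.5, 0.4, -2.9]
gripper_width: 0.272
```

Run:
```python
from h import *
s=st(); print(inpot(s['tcp_pos'])); t=r.capture("top"); crop("top",300,100,150,110,5,"t6",t)
L=.2305
wps=[]
for th in(5,9,13,17,21,25):
    a=np.radians(th); n=np.array([np.sin(a),np.cos(a)]); d=np.array([np.cos(a),-np.sin(a)])
    q=np.array([.147,-.017])+.005*n+d*(L-.041)+n*.0102
    # tip top
    tp=np.array([.147,-.017])+.005*n-d*.041+n*.006
    R=down(171.4,-th,[*X,0]); print(th,q*1e3,tp*1e3)
    wps.append((pot(0,*q),R,.015,2))
plan(wps,save=False)
```

```text
t 6.68 tcp [0.6221 0.1476 0.1665] err mm [-0.0597 -0.555  -0.2471] rot err [ 0.01 -0.02 -0.03] F [-0.5  0.4 -2.9] w mm 23.7
[  0.0458 335.9566   1.4529]
5 [337.1037 -18.3739] [107.1147  -2.4685]
9 [336.5447 -31.6315] [108.2256   0.2784]
13 [335.0624 -44.8178] [109.5253   2.9411]
17 [332.6638 -57.8686] [111.0076   5.5066]
21 [329.3607 -70.7203] [112.6652   7.9625]
25 [325.1691 -83.3103] [114.4902  10.2967]
min 1 n 2 row: 0, 5, 0, 0.0201, 0, 0.0006, 0.015
min 1 n 2 row: 0, 9, 0, 0.0333, 0, 0, 0.015
min 1 n 2 row: 0, 13, 0, 0.0465, 0, -0.0015, 0.015
min 1 n 2 row: 0, 17, -0.1, 0.0596, 0, -0.0039, 0.015
min 1 n 2 row: 0, 21, -0.1, 0.0724, 0, -0.0072, 0.015
min 1 n 2 row: 0, 25, -0.1, 0.085, 0, -0.0113, 0.015
rows 12
```

View pics/t6.png

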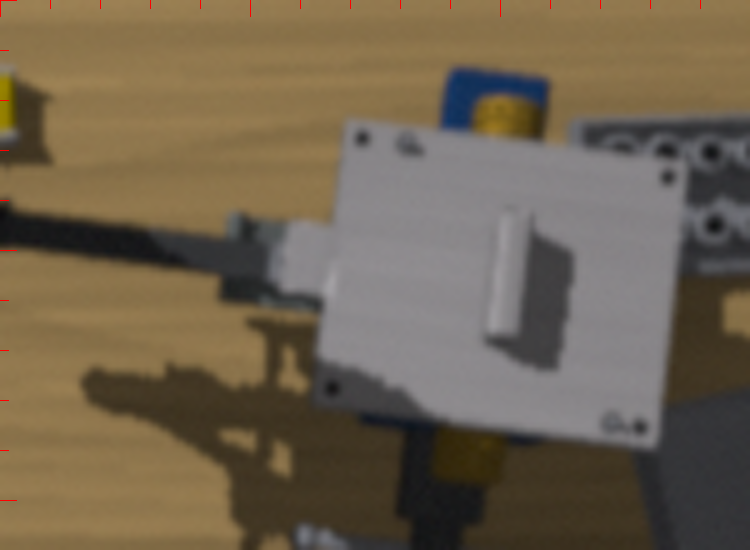

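```bash
cat > lev.py <<'E'
from h import *
def lev(ths,L=.2305,u=.0102,save=True):
    wps=[]
    for th in ths:
        a=np.radians(th); n=np.array([np.sin(a),np.cos(a)]); d=np.array([np.cos(a),-np.sin(a)]); s=.041+.006*th/25
        q=np.array([.147,-.017])+.005*n+d*(L-s)+n*u
        tp=np.array([.147,-.017])+.005*n-d*s+n*.006
        print(th,(q*1e3).round(1),"tip",(tp*1e3).round(1)); wps.append((pot(0,*q),down(171.4,-th,[*X,0]),.015,2))
    plan(wps,save)
E
python3 -c "
from lev import *
lev([3,6,9,12,15])"
```

```text
3 [336.3 -11.7] tip [105.9  -3.8]
6 [335.6 -21.5] tip [105.9  -1.6]
9 [334.4 -31.3] tip [106.1   0.6]
12 [332.7 -40.9] tip [106.4   2.9]
15 [330.5 -50.4] tip [106.8   5.2]
min 1 n 2 row: 0, 3, 0, 0.0134, 0, -0.0002, 0.015
min 1 n 2 row: 0, 6, 0, 0.0232, 0, -0.0009, 0.015
min 1 n 2 row: 0, 9, 0, 0.033, 0, -0.0021, 0.015
min 1 n 2 row: 0, 12, 0, 0.0426, 0, -0.0038, 0.015
min 1 n 2 row: 0, 15, -0.1, 0.0521, 0, -0.006, 0.015
rows 10
```

>>> move_arm(increments=[0,1.5,0,0.0067,0,0,0.015,0,3,0,0.0134,0,-0.0002,0.015,0,4.5,0,0.0183,0,-0.0006,0.015,0,6,0,0.0232,0,-0.0009,0.015,0,7.5,0,0.0281,0,-0.0015,0.015,0,9,0,0.033,0,-0.0021,0.015,0,10.5,0,0.0378,0,-0.003,0.015,0,12,0,0.0426,0,-0.0038,0.015,0,13.5,0,0.0474,0,-0.0049,0.015,0,15,-0.1,0.0521,0,-0.006,0.015,0,15,-0.1,0.0521,0,-0.006,0.015])

```text
time_s: 7.65
tcp_pos: [0.6213, 0.1433, 0.113]
ee_rot: [[-0.036, -0.989, 0.142], [-0.257, 0.147, 0.955], [-0.966, -0.002, -0.26]]
wrist_force: [2.2, 4.9, -0.2]
gripper_width: 0.268
```

Run:
```python
from lev import *
s=st(); print(inpot(s['tcp_pos']),s['moment']); crop("top",300,100,150,110,5,"t7"); crop("side",250,120,150,110,5,"s7")
lev([18,21,24,27])
```

```text
t 7.65 tcp [0.6213 0.1433 0.113 ] err mm [ 0.035   1.0571 -1.6378] rot err [-0.13  0.05 -0.07] F [ 2.2  4.9 -0.2] w mm 23.3
[ -0.117  331.5653 -52.0378] [ 1.9251 -0.2498  0.0826]
18 [327.8 -59.8] tip [107.3   7.5]
21 [324.7 -68.9] tip [108.    9.8]
24 [321.  -77.8] tip [108.8  12.1]
27 [317.  -86.5] tip [109.7  14.4]
min 1 n 2 row: 0, 3, 0, 0.0097, 0, -0.0002, 0.015
min 1 n 2 row: 0, 6, 0, 0.0194, 0, -0.0009, 0.015
min 1 n 2 row: 0, 9, 0, 0.029, 0, -0.0021, 0.015
min 1 n 2 row: 0, 12, 0, 0.0384, 0, -0.0037, 0.015
rows 8
```

View pics/t7.png

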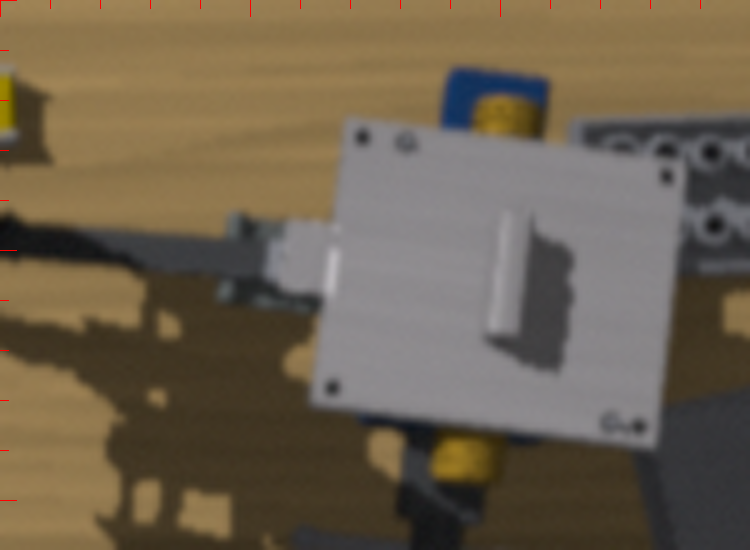

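View pics/s7.png

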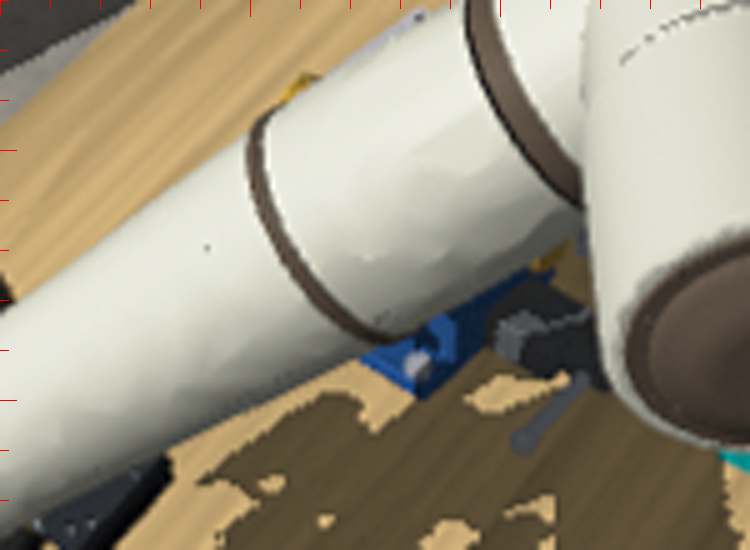

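>>> move_arm(increments=[0,1.5,0,0.0048,0,-0.0001,0.015,0,3,0,0.0097,0,-0.0002,0.015,0,4.5,0,0.0146,0,-0.0005,0.015,0,6,0,0.0194,0,-0.0009,0.015,0,7.5,0,0.0242,0,-0.0015,0.015,0,9,0,0.029,0,-0.0021,0.015,0,10.5,0,0.0337,0,-0.0029,0.015,0,12,0,0.0384,0,-0.0037,0.015,0,12,0,0.0384,0,-0.0037,0.015,0,12,0,0.0384,0,-0.0037,0.015])

```text
time_s: 8.58
tcp_pos: [0.6191, 0.1288, 0.0772]
ee_rot: [[-0.066, -0.989, 0.133], [-0.449, 0.148, 0.881], [-0.891, -0.001, -0.454]]
wrist_force: [0.4, 4.3, -2.7]
gripper_width: 0.27
```

Run:
```python
from lev import *
s=st(); print(inpot(s['tcp_pos']),s['moment']); crop("top",300,100,150,110,5,"t8")
```

```text
t 8.58 tcp [0.6191 0.1288 0.0772] err mm [-0.2428 -0.0886 -1.3001] rot err [-0.06  0.01  0.01] F [ 0.4  4.3 -2.7] w mm 23.5
[ -0.2062 316.8785 -87.8339] [ 2.5604 -0.2568 -0.0481]
```

View pics/t8.png

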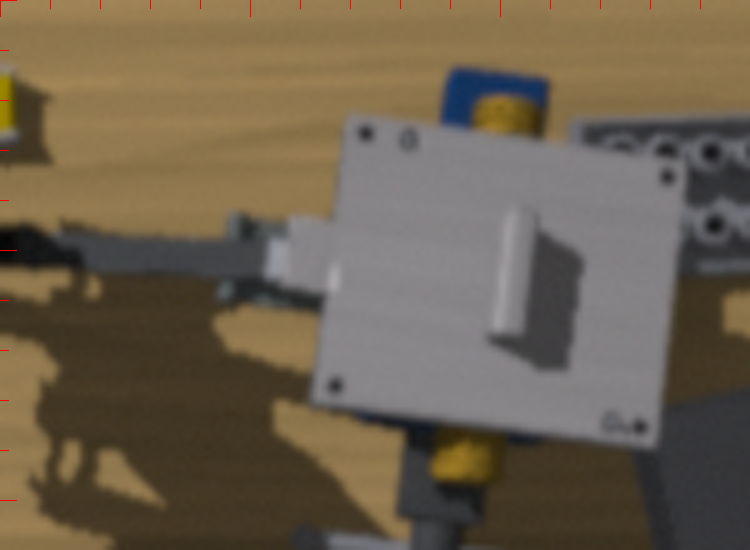

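Run:
```python
from lev import *
a=cv2.imread("pics/t6.png",0).astype(np.float32); b=cv2.imread("pics/t8.png",0).astype(np.float32)
for nm,(x,y) in dict(h1=(362,138),h2=(668,177),h3=(640,427),h4=(332,387),rib=(505,275)).items():
    t=a[y-22:y+22,x-22:x+22]; w=b[y-40:y+40,x-40:x+40]; m=cv2.matchTemplate(w,t,cv2.TM_CCOEFF_NORMED); _,v,_,l=cv2.minMaxLoc(m); print(nm,v,(l[0]-18)/5,(l[1]-18)/5)
for z in(.173,.183,.188):
  q=[pot(.07,.085,z-.165),pot(-.07,.085,z-.165)]; print(z,proj("top",q))
lev([29,31,33])
```

```text
h1 0.968757688999176 0.6 -1.0
h2 0.9904804825782776 0.0 -0.2
h3 0.9924470782279968 0.0 0.0
h4 0.7827703356742859 0.6 -0.6
rib 0.9840449094772339 0.8 0.6
0.173 [[371.875  127.7118]
 [365.856  177.7391]]
0.183 [[372.3498 126.863 ]
 [366.2755 177.3732]]
0.188 [[372.5907 126.4325]
 [366.4883 177.1876]]
29 [314.  -92.2] tip [110.4  15.9]
31 [310.9 -97.7] tip [111.1  17.4]
33 [ 307.6 -103.1] tip [112.   18.9]
min 1 n 2 row: 0, 2, 0, 0.0064, 0, -0.0001, 0.015
min 1 n 2 row: 0, 4, 0, 0.0128, 0, -0.0004, 0.015
min 1 n 2 row: 0, 6, 0, 0.0191, 0, -0.0009, 0.015
rows 6
```

Run:
```python
from lev import *
p,R=getcmd()
# recompute cmd = pose at 27
a=np.radians(27); n=np.array([np.sin(a),np.cos(a)]); d=np.array([np.cos(a),-np.sin(a)]); s=.041+.006*27/25
q=np.array([.147,-.017])+.005*n+d*(.2305-s)+n*.0102
setcmd(pot(0,*q),down(171.4,-27,[*X,0])); st()
lev([20,13,6],save=False)
R=down(171.4)
plan([(pot(0,.3365,.0017),R,.015,3),(pot(0,.41,.0017),R,.015,5)])
```

```text
t 8.63 tcp [0.6193 0.129  0.0776] err mm [-0.0356  0.0898 -0.8551] rot err [-0.01 -0.06 -0.03] F [ 0.3  5.  -3.4] w mm 23.7
20 [325.8 -65.9] tip [107.7   9. ]
13 [332.  -44.1] tip [106.5   3.6]
6 [335.6 -21.5] tip [105.9  -1.6]
min 1 n 2 row: 0, -7, 0, -0.0224, 0, -0.0015, 0.015
min 1 n 2 row: 0, -14, 0, -0.0446, 0, -0.0059, 0.015
min 1 n 2 row: 0, -21, 0.1, -0.0664, 0, -0.0129, 0.015
rows 6
min 4 n 3 row: 0, -27, 0.1, -0.0875, -0.0001, -0.0227, 0.015
min 2 n 5 row: 0, -27, 0.1, -0.1209, 0.0001, 0.0428, 0.015
rows 8
```

>>> move_arm(increments=[0,-3.5,0,-0.0112,0,-0.0005,0.015,0,-7,0,-0.0224,0,-0.0015,0.015,0,-10.5,0,-0.0335,0,-0.0035,0.015,0,-14,0,-0.0446,0,-0.0059,0.015,0,-17.5,0,-0.0555,0,-0.0092,0.015,0,-21,0.1,-0.0664,0,-0.0129,0.015,0,-24,0.1,-0.077,0,-0.0178,0.015,0,-27,0.1,-0.0875,-0.0001,-0.0227,0.015,0,-27,0.1,-0.0875,-0.0001,-0.0227,0.015,0,-27,0.1,-0.0966,-0.0001,-0.0048,0.015,0,-27,0.1,-0.1088,0,0.019,0.015,0,-27,0.1,-0.1209,0.0001,0.0428,0.015])

```text
time_s: 9.63
tcp_pos: [0.6316, 0.2192, 0.1655]
ee_rot: [[-0.003, -0.988, 0.152], [-0.003, 0.152, 0.988], [-1.0, 0.003, -0.004]]
wrist_force: [0.3, -0.4, -4.3]
gripper_width: 0.275
```

Run:
```python
from lev import *
s=st(); print(inpot(s['tcp_pos']),s['moment']); crop("top",300,100,150,110,5,"t9");crop("side",250,120,150,110,5,"s9")
```

```text
t 9.63 tcp [0.6316 0.2192 0.1655] err mm [-1.311  -1.6727 -1.2013] rot err [0.15 0.21 0.16] F [ 0.3 -0.4 -4.3] w mm 23.9
[ -1.0032 408.149    0.5445] [ 0.1688 -0.0227 -0.0165]
```

View pics/t9.png

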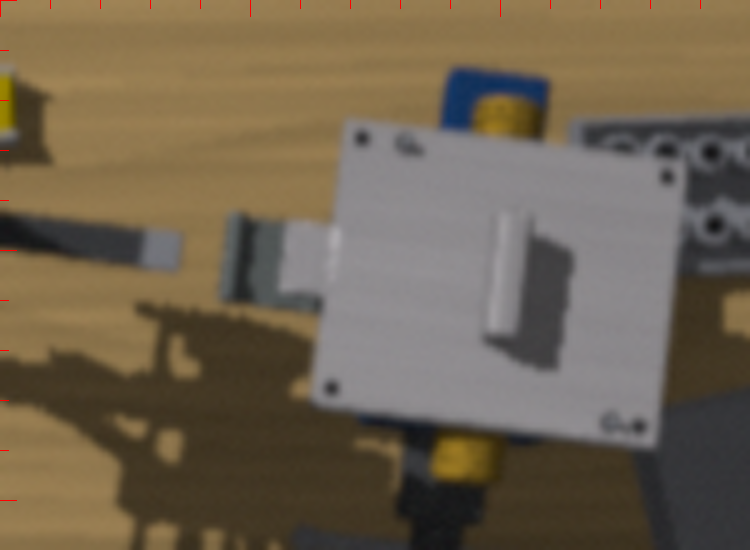

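View pics/s9.png

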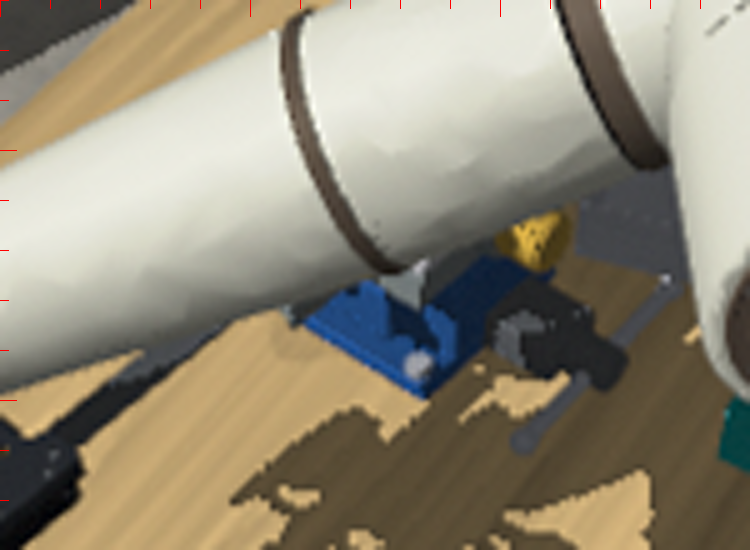

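Run:
```python
from h import *
R=down(181.2)
plan([([.6459,.2873,.10],R,.015,5),([.6459,.2873,.0125],R,.015,5)])
```

```text
min 3 n 5 row: -9.8, 0, 0, 0.0667, -0.0029, 0.0676, 0.015
min 3 n 5 row: -9.8, 0, 0, 0.1542, -0.0029, 0.0676, 0.015
rows 10
```

>>> move_arm(increments=[-2,0,0,0.0,0,0.01,0.015,-5,0,0,0.02,-0.001,0.03,0.015,-8,0,0,0.05,-0.0029,0.055,0.015,-9.8,0,0,0.0667,-0.0029,0.0676,0.015,-9.8,0,0,0.09,-0.0029,0.0676,0.015,-9.8,0,0,0.11,-0.0029,0.0676,0.015,-9.8,0,0,0.13,-0.0029,0.0676,0.015,-9.8,0,0,0.145,-0.0029,0.0676,0.015,-9.8,0,0,0.1542,-0.0029,0.0676,0.015,-9.8,0,0,0.1542,-0.0029,0.0676,0.015,-9.8,0,0,0.1542,-0.0029,0.0676,0.015])

```text
time_s: 10.65
tcp_pos: [0.6457, 0.2866, 0.012]
ee_rot: [[-0.0, -1.0, -0.022], [-0.001, -0.022, 1.0], [-1.0, 0.0, -0.001]]
wrist_force: [0.3, -1.2, -2.9]
gripper_width: 0.273
```

Run:
```python
from lev import *
s=st(); crop("top",210,90,150,110,5,"t10")
```

```text
t 10.65 tcp [0.6457 0.2866 0.012 ] err mm [-0.1643 -0.7247 -0.5174] rot err [-0.04  0.05  0.01] F [ 0.3 -1.2 -2.9] w mm 23.8
```

View pics/t10.png

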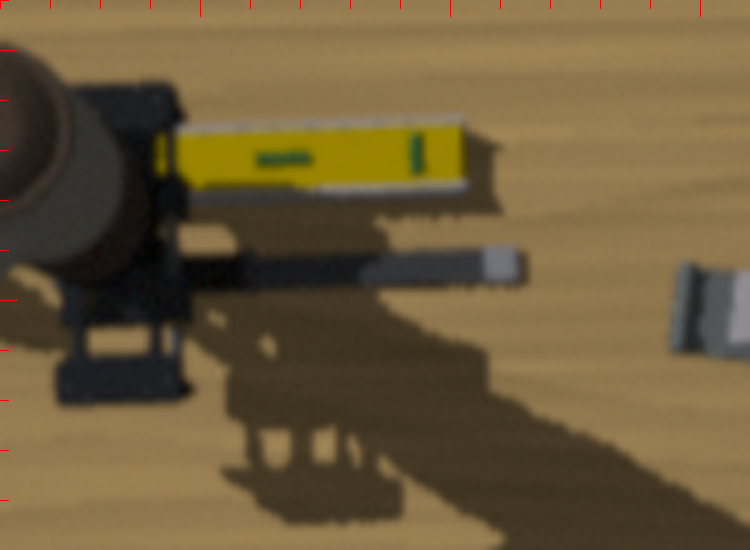

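Run:
```python
from h import *
R=down(181.2)
plan([([.6459,.2873,.011],R,.015,2),([.6459,.2873,.011],R,.034,3),([.6459,.2873,.15],R,.034,6)])
```

```text
min 1 n 2 row: 0, 0, 0, 0.0015, 0, 0, 0.015
min 1 n 3 row: 0, 0, 0, 0.0015, 0, 0, 0.034
min 4 n 6 row: 0, 0, 0, -0.1375, 0, 0, 0.034
rows 11
```

>>> move_arm(increments=[0,0,0,0.0015,0,0,0.015,0,0,0,0.0015,0,0,0.034,0,0,0,0.0015,0,0,0.034,0,0,0,0.0015,0,0,0.034,0,0,0,0.0015,0,0,0.034,0,0,0,-0.01,0,0,0.034,0,0,0,-0.03,0,0,0.034,0,0,0,-0.0575,0,0,0.034,0,0,0,-0.0975,0,0,0.034,0,0,0,-0.1375,0,0,0.034,0,0,0,-0.1375,0,0,0.034])

```text
time_s: 11.62
tcp_pos: [0.6507, 0.2892, 0.162]
ee_rot: [[0.018, -1.0, -0.023], [0.008, -0.023, 1.0], [-1.0, -0.018, 0.008]]
wrist_force: [0.1, 0.8, 2.4]
gripper_width: 0.388
```

Run:
```python
from h import *
st()
# cover grip: jaws along pot Y: yaw = 81.6 or 261.6
R=down(261.6)
p=pot(0,0,0)
plan([([.55,.12,.28],R,.04,None),([p[0],p[1],.25],R,.04,None)],save=False)
R=down(81.6)
plan([([.55,.12,.28],R,.04,None),([p[0],p[1],.25],R,.04,None)],save=False)
print(r.sense()['joints'])
```

```text
t 11.62 tcp [0.6507 0.2892 0.162 ] err mm [ 4.7398  1.8968 11.9476] rot err [-0.13 -0.45 -1.05] F [0.1 0.8 2.4] w mm 33.8
min 12 n None row: -80.4, 0, 0, -0.1299, 0.0994, -0.1653, 0.04
min 8 n None row: -80.4, 0, 0, -0.1, 0.0828, -0.4704, 0.04
rows 20
min 14 n None row: 99.6, 0, 0, -0.1299, 0.0994, -0.1653, 0.04
min 8 n None row: 99.6, 0, 0, -0.1, 0.0828, -0.4704, 0.04
rows 22
[ 37.0369  32.614    7.8455   0.2699 -64.1193 -35.8235]
```

>>> move_arm(increments=[-80.4,0,0,-0.13,0.0994,-0.1653,0.04,-80.4,0,0,-0.13,0.0994,-0.1653,0.04,-80.4,0,0,-0.13,0.0994,-0.1653,0.04,-80.4,0,0,-0.13,0.0994,-0.1653,0.04,-80.4,0,0,-0.13,0.0994,-0.1653,0.04,-80.4,0,0,-0.13,0.0994,-0.1653,0.04,-80.4,0,0,-0.13,0.0994,-0.1653,0.04,-80.4,0,0,-0.13,0.0994,-0.1653,0.04,-80.4,0,0,-0.13,0.0994,-0.1653,0.04,-80.4,0,0,-0.13,0.0994,-0.1653,0.04,-80.4,0,0,-0.13,0.0994,-0.1653,0.04,-80.4,0,0,-0.13,0.0994,-0.1653,0.04])

```text
time_s: 12.62
tcp_pos: [0.5497, 0.1195, 0.2808]
ee_rot: [[0.002, -0.141, -0.99], [0.001, -0.99, 0.141], [-1.0, -0.001, -0.002]]
wrist_force: [0.1, 0.7, -0.0]
gripper_width: 0.461
```

Run:
```python
from h import *
p,R0=getcmd(); R0=down(181.2); setcmd(np.array([.6459,.2873,.1500])+R0@[-.13,.0994,-.1653],down(261.6)); st()
t=r.capture("top"); cv2.imwrite("pics/t11f.png",t[:,:,::-1]); crop("top",200,90,150,110,5,"t11",t); crop("side",170,115,270,210,3,"s11")
R=down(261.6); p=pot(0,0,0)
plan([([p[0],p[1],.26],R,.04,None),([p[0],p[1],.19],R,.04,None)])
```

```text
t 12.62 tcp [0.5497 0.1195 0.2808] err mm [-0.321  -0.4869  0.787 ] rot err [-0.28  0.09 -0.05] F [ 0.1  0.7 -0. ] w mm 40.1
min 8 n None row: 0, 0, 0, 0.02, 0.298, -0.0673, 0.04
min 2 n None row: 0, 0, 0, 0.09, 0.298, -0.0673, 0.04
rows 10
```

View pics/t11.png

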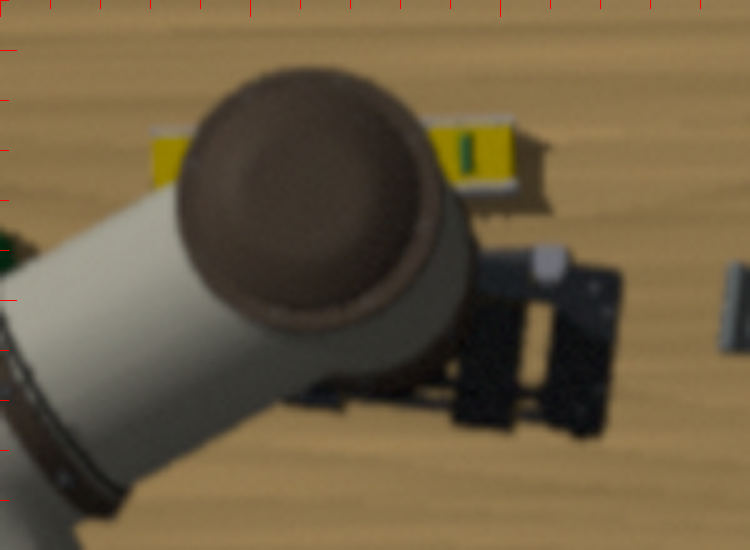

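View pics/s11.png

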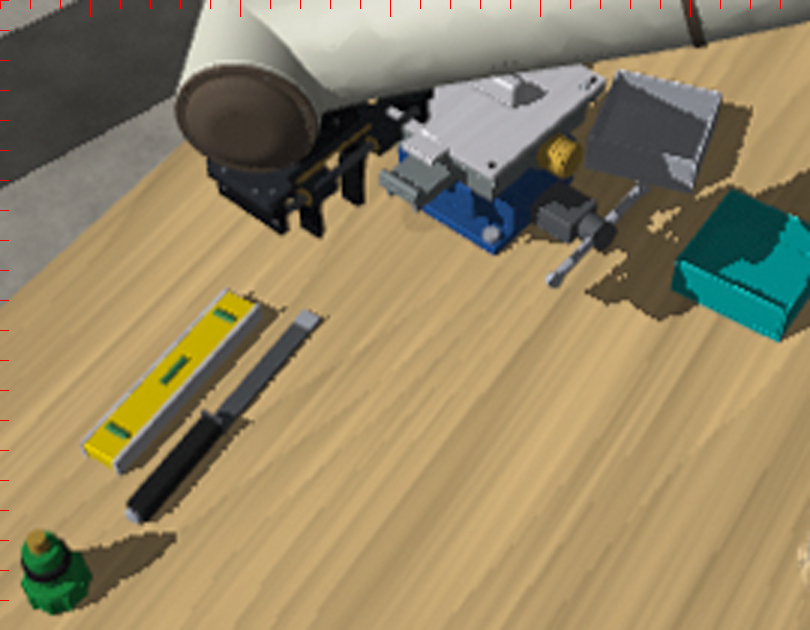

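>>> move_arm(increments=[0,0,0,0,0.05,-0.011,0.04,0,0,0,0.0,0.09,-0.02,0.04,0,0,0,0,0.13,-0.029,0.04,0,0,0,0.005,0.17,-0.038,0.04,0,0,0,0.01,0.21,-0.047,0.04,0,0,0,0.015,0.25,-0.057,0.04,0,0,0,0.02,0.28,-0.063,0.04,0,0,0,0.02,0.298,-0.0673,0.04,0,0,0,0.02,0.298,-0.0673,0.04,0,0,0,0.05,0.298,-0.0673,0.04,0,0,0,0.08,0.298,-0.0673,0.04,0,0,0,0.09,0.298,-0.0673,0.04])

```text
time_s: 13.72
tcp_pos: [0.5705, -0.184, 0.1859]
ee_rot: [[-0.006, -0.147, -0.989], [0.002, -0.989, 0.147], [-1.0, -0.001, 0.007]]
wrist_force: [-1.3, 0.4, -0.9]
gripper_width: 0.463
```

Run:
```python
from h import *
s=st(); print(inpot(s['tcp_pos']));crop("top",330,100,120,110,5,"t12"); crop("side",270,100,150,120,5,"s12")
R=down(261.6); p=pot(0,0,0)
plan([([p[0],p[1],.186],R,.04,3),([p[0],p[1],.186],R,.01,6)])
```

```text
t 13.72 tcp [ 0.5705 -0.184   0.1859] err mm [-2.5585  0.6869 -4.0584] rot err [ 0.08 -0.38 -0.06] F [-1.3  0.4 -0.9] w mm 40.2
[-2.6058  0.3298 20.9416]
min 1 n 3 row: 0, 0, 0, 0.004, 0, 0, 0.04
min 1 n 6 row: 0, 0, 0, 0.004, 0, 0, 0.01
rows 9
```

View pics/s12.png

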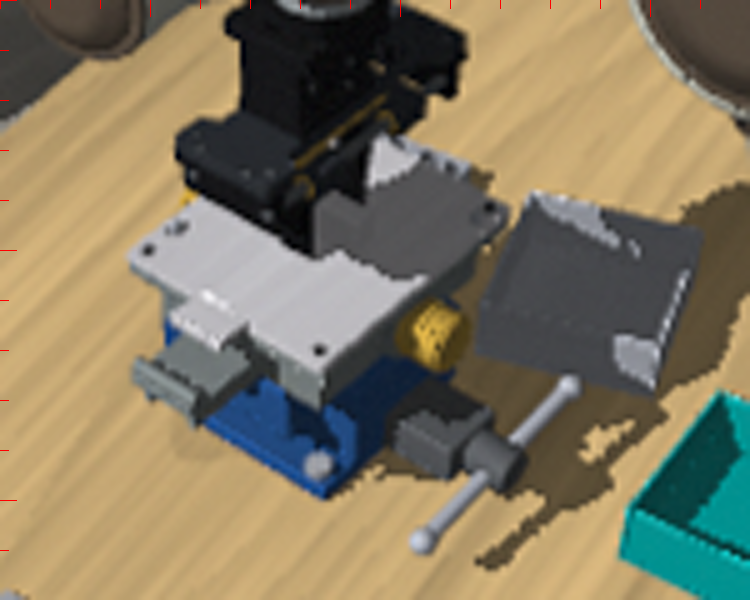

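>>> move_arm(increments=[0,0,0,0.002,0,0,0.04,0,0,0,0.004,0,0,0.04,0,0,0,0.004,0,0,0.04,0,0,0,0.004,0,0,0.01,0,0,0,0.004,0,0,0.01,0,0,0,0.004,0,0,0.01,0,0,0,0.004,0,0,0.01,0,0,0,0.004,0,0,0.01,0,0,0,0.004,0,0,0.01,0,0,0,0.004,0,0,0.01])

```text
time_s: 14.65
tcp_pos: [0.5729, -0.1859, 0.186]
ee_rot: [[0.0, -0.146, -0.989], [-0.001, -0.989, 0.146], [-1.0, 0.001, -0.0]]
wrist_force: [-0.9, -5.1, 1.8]
gripper_width: 0.207
```

Run:
```python
from h import *
s=st(); print(inpot(s['tcp_pos']))
R=down(261.6); p=pot(0,0,0)
plan([([p[0],p[1],.206],R,.01,8)],)
```

```text
t 14.65 tcp [ 0.5729 -0.1859  0.186 ] err mm [-0.1721 -1.2045  0.0431] rot err [-0.    0.02  0.07] F [-0.9 -5.1  1.8] w mm 18.0
[ 0.0313 -1.1927 21.0431]
min 1 n 8 row: 0, 0, 0, -0.02, 0, 0, 0.01
rows 8
```

Run:
```python
from h import *
R=down(261.6); p=pot(0,0,0); setcmd([p[0],p[1],.186],R)
p=pot(0,-.0012,0)
plan([([p[0],p[1],.186],R,.01,1),([p[0],p[1],.206],R,.01,8)],)
```

```text
min 1 n 1 row: 0, 0, 0, 0, 0.0012, 0, 0.01
min 1 n 8 row: 0, 0, 0, -0.02, 0.0012, 0, 0.01
rows 9
```

>>> move_arm(increments=[0,0,0,0,0.0012,0,0.01,0,0,0,-0.002,0.0012,0,0.01,0,0,0,-0.005,0.0012,0,0.01,0,0,0,-0.008,0.0012,0,0.01,0,0,0,-0.012,0.0012,0,0.01,0,0,0,-0.016,0.0012,0,0.01,0,0,0,-0.02,0.0012,0,0.01,0,0,0,-0.02,0.0012,0,0.01])

```text
time_s: 15.32
tcp_pos: [0.5734, -0.1859, 0.207]
ee_rot: [[0.002, -0.145, -0.989], [-0.0, -0.989, 0.145], [-1.0, -0.0, -0.002]]
wrist_force: [1.6, -0.0, -6.5]
gripper_width: 0.204
```

Run:
```python
from h import *
s=st(); print(inpot(s['tcp_pos']))
crop("side",270,100,150,120,5,"s13")
```

```text
t 15.32 tcp [ 0.5734 -0.1859  0.207 ] err mm [ 0.5347 -0.0265  0.9823] rot err [-0.04  0.13 -0.02] F [ 1.6 -0.  -6.5] w mm 17.7
[ 0.5328 -1.1481 41.9823]
```

View pics/s13.png

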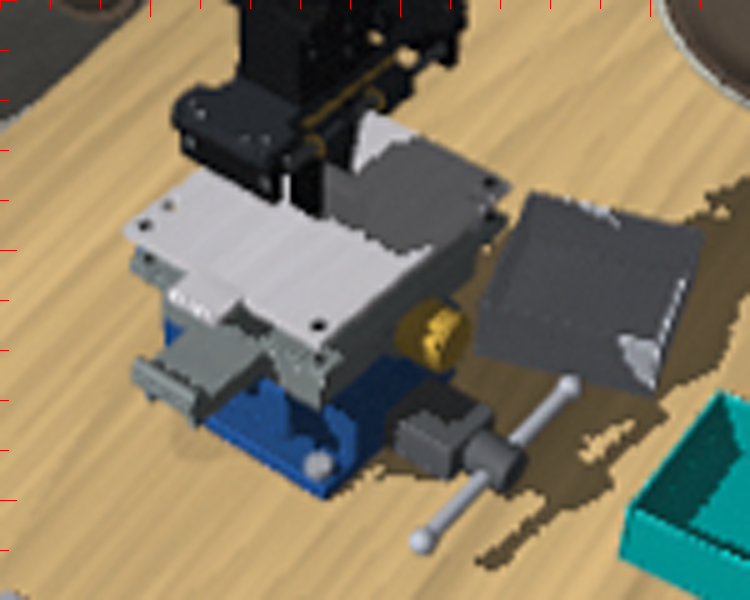

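Run:
```python
from h import *
R=down(261.6); p=pot(0,-.0012,0)
plan([([p[0],p[1],.26],R,.01,3),([.46,.10,.26],R,.01,9)])
```

```text
min 2 n 3 row: 0, 0, 0, -0.054, 0, 0, 0.01
min 8 n 9 row: 0, 0, 0, -0.054, -0.2663, 0.1534, 0.01
rows 12
```

>>> move_arm(increments=[0,0,0,-0.015,0,0,0.01,0,0,0,-0.035,0,0,0.01,0,0,0,-0.05,-0.006,0.003,0.01,0,0,0,-0.054,-0.035,0.02,0.01,0,0,0,-0.054,-0.07,0.04,0.01,0,0,0,-0.054,-0.105,0.06,0.01,0,0,0,-0.054,-0.14,0.08,0.01,0,0,0,-0.054,-0.175,0.1,0.01,0,0,0,-0.054,-0.21,0.12,0.01,0,0,0,-0.054,-0.24,0.138,0.01,0,0,0,-0.054,-0.26,0.15,0.01,0,0,0,-0.054,-0.2663,0.1534,0.01])

```text
time_s: 16.37
tcp_pos: [0.4582, 0.1024, 0.26]
ee_rot: [[0.0, -0.142, -0.99], [0.002, -0.99, 0.142], [-1.0, -0.002, -0.0]]
wrist_force: [0.9, -0.6, -5.8]
gripper_width: 0.203
```

Run:
```python
from h import *
st();t=r.capture("top"); crop("top",320,90,160,120,5,"t14",t)
R=down(261.6)
plan([([.46,.10,.05],R,.01,8),([.46,.10,.0332],R,.01,4)])
```

```text
t 16.37 tcp [0.4582 0.1024 0.26  ] err mm [-1.8086  2.4241 -0.0085] rot err [-0.23  0.   -0.11] F [ 0.9 -0.6 -5.8] w mm 17.7
min 6 n 8 row: 0, 0, 0, 0.21, 0, 0, 0.01
min 1 n 4 row: 0, 0, 0, 0.2268, 0, 0, 0.01
rows 12
```

View pics/t14.png

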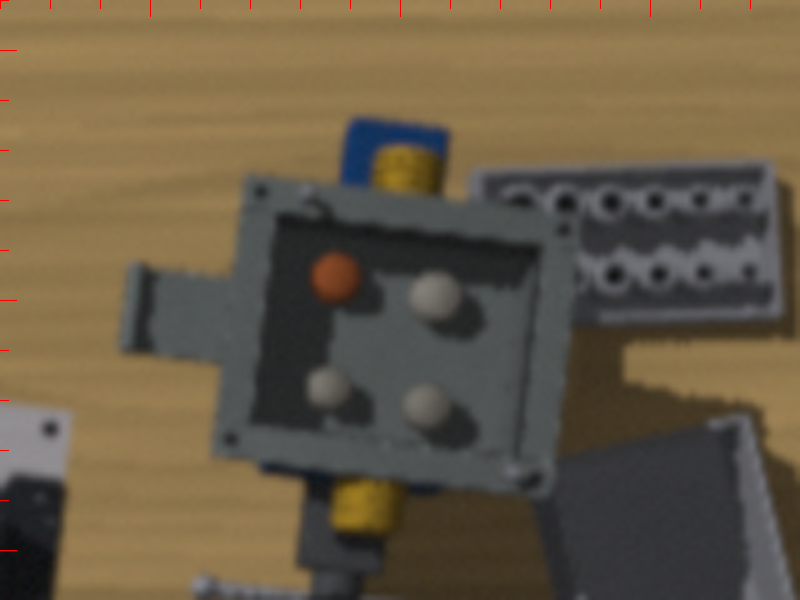

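>>> move_arm(increments=[0,0,0,0.03,0,0,0.01,0,0,0,0.06,0,0,0.01,0,0,0,0.09,0,0,0.01,0,0,0,0.12,0,0,0.01,0,0,0,0.15,0,0,0.01,0,0,0,0.175,0,0,0.01,0,0,0,0.195,0,0,0.01,0,0,0,0.21,0,0,0.01,0,0,0,0.218,0,0,0.01,0,0,0,0.224,0,0,0.01,0,0,0,0.2268,0,0,0.01,0,0,0,0.2268,0,0,0.01])

```text
time_s: 17.42
tcp_pos: [0.4605, 0.0997, 0.0331]
ee_rot: [[0.001, -0.146, -0.989], [0.0, -0.989, 0.146], [-1.0, -0.0, -0.001]]
wrist_force: [-0.5, -0.4, -6.3]
gripper_width: 0.204
```

Run:
```python
from h import *
st();t=r.capture("top"); s=r.capture("side"); crop("top",370,125,70,60,10,"t15",t); crop("side",290,120,80,60,10,"s15",s); crop("side",200,120,200,150,4,"s15b",s)
R=down(261.6)
plan([([.46,.10,.0322],R,.01,1),([.46,.10,.0322],R,.04,4),([.46,.10,.10],R,.04,4)])
```

```text
t 17.42 tcp [0.4605 0.0997 0.0331] err mm [ 0.5252 -0.2768 -0.1189] rot err [-0.01  0.05 -0.02] F [-0.5 -0.4 -6.3] w mm 17.8
min 1 n 1 row: 0, 0, 0, 0.001, 0, 0, 0.01
min 1 n 4 row: 0, 0, 0, 0.001, 0, 0, 0.04
min 2 n 4 row: 0, 0, 0, -0.0668, 0, 0, 0.04
rows 9
```

View pics/t15.png

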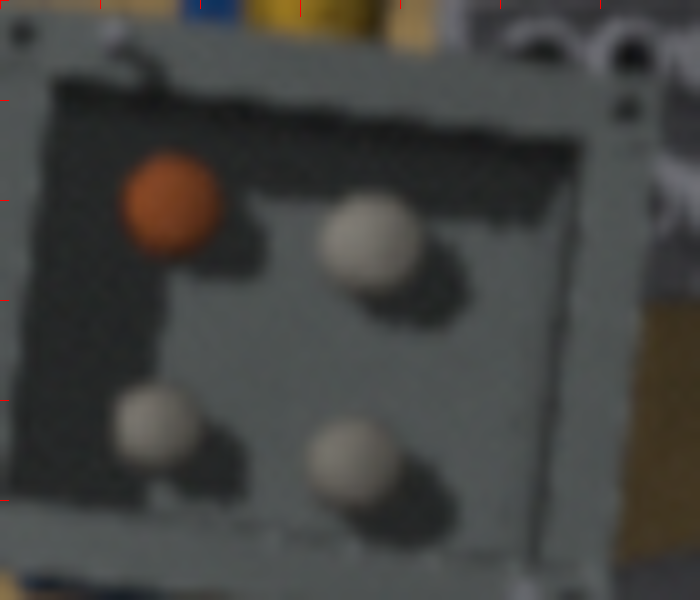

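View pics/s15.png

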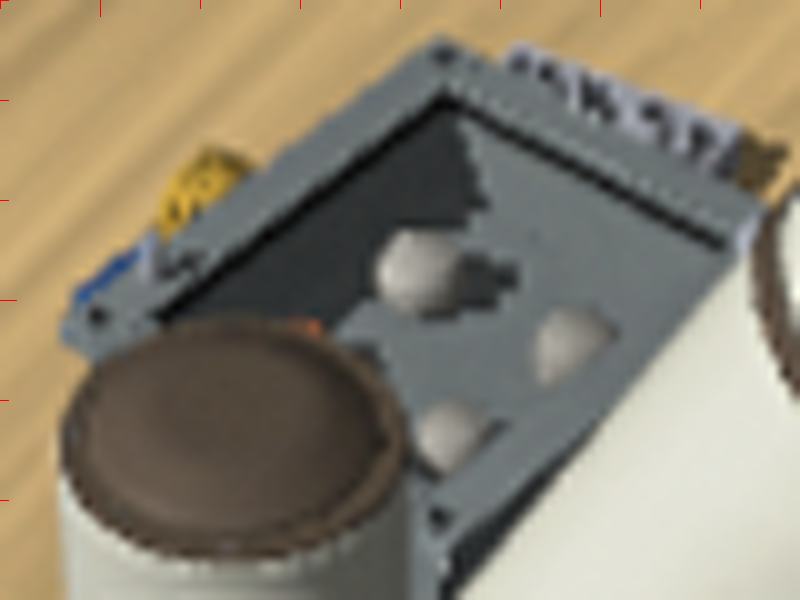

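View pics/s15b.png

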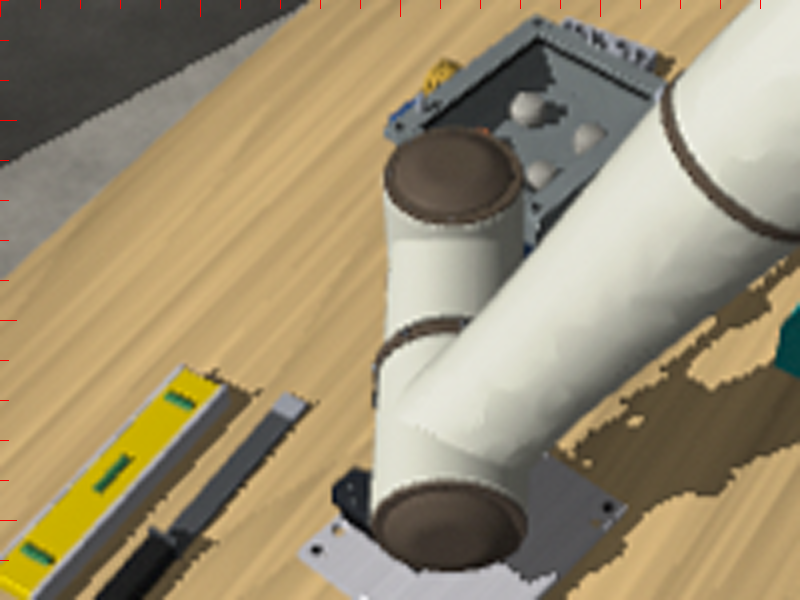

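Run:
```python
from h import *
for nm,p in dict(big=(370,243),small=(157,425),third=(353,463),orange=(170,205)).items():
    q=ray("top",px(370,125,10,*p),.132); print(nm,q,inpot(q))
im=cv2.imread("pics/t15.png")[:,:,::-1]
for nm,p in dict(big=(370,243),small=(157,425),third=(353,463),orange=(170,205)).items(): print(nm,im[p[1]-8:p[1]+8,p[0]-8:p[0]+8].reshape(-1,3).mean(0))
```

```text
big [ 0.6008 -0.2141  0.132 ] [ 31.8273 -25.0519 -33.    ]
small [ 0.5497 -0.1515  0.132 ] [-27.9385  29.4625 -33.    ]
third [ 0.5376 -0.2072  0.132 ] [-31.7748 -27.4001 -33.    ]
orange [ 0.613  -0.1571  0.132 ] [ 35.5633  33.1325 -33.    ]
big [113.4727 110.457  103.4727]
small [104.6172 102.1641  95.1484]
third [101.4297  99.1172  92.3516]
orange [117.9531  62.082   32.3164]
```

>>> move_arm(increments=[0,0,0,0.001,0,0,0.01,0,0,0,0.001,0,0,0.04,0,0,0,0.001,0,0,0.04,0,0,0,0.001,0,0,0.04,0,0,0,0.001,0,0,0.04,0,0,0,-0.01,0,0,0.04,0,0,0,-0.03,0,0,0.04,0,0,0,-0.05,0,0,0.04,0,0,0,-0.0668,0,0,0.04,0,0,0,-0.0668,0,0,0.04])

```text
time_s: 18.35
tcp_pos: [0.4623, 0.1009, 0.1033]
ee_rot: [[0.008, -0.145, -0.989], [0.004, -0.989, 0.145], [-1.0, -0.005, -0.007]]
wrist_force: [0.1, 0.1, 0.8]
gripper_width: 0.456
```

Run:
```python
from h import *
st()
t=r.capture("top"); s=r.capture("side"); cv2.imwrite("pics/t16f.png",t[:,:,::-1]); crop("top",370,125,70,60,10,"t16",t); crop("side",290,120,80,60,10,"s16",s)
C=[ray("top",px(370,125,10,*p),.165) for p in((52,80),(582,145),(530,565),(8,490))]
print([inpot(q) for q in C], inpot(np.mean(C,0)))
for nm,p in dict(big=(420,270),third=(572,345),small=(450,437)).items():
    q=ray("side",px(290,120,10,*p),.132); print(nm,q,inpot(q))
for nm,a,b in(("big",(420,270),(370,243)),("third",(572,345),(353,463)),("small",(450,437),(157,425))):
    q=tri(px(290,120,10,*a),px(370,125,10,*b)); print(nm,q,inpot(q))
```

```text
t 18.35 tcp [0.4623 0.1009 0.1033] err mm [2.3336 0.9008 3.3105] rot err [-0.08  0.4  -0.26] F [0.1 0.1 0.8] w mm 39.7
[array([59.4691, 74.6352,  0.    ]), array([ 59.791, -73.879,   0.   ]), array([-58.6012, -72.5147,   0.    ]), array([-55.9742,  73.2279,   0.    ])] [1.1711 0.3674 0.    ]
big [ 0.6015 -0.2159  0.132 ] [ 32.808  -26.7388 -33.    ]
third [ 0.5405 -0.2106  0.132 ] [-28.4065 -30.3677 -33.    ]
small [ 0.5517 -0.1528  0.132 ] [-25.6891  28.4222 -33.    ]
big [ 0.6003 -0.2137  0.1343] [ 31.2632 -24.6706 -30.7267]
third [ 0.5374 -0.2058  0.1372] [-32.1681 -26.0839 -27.8368]
small [ 0.5498 -0.1508  0.1346] [-27.8609  30.1946 -30.429 ]
```

View pics/s16.png

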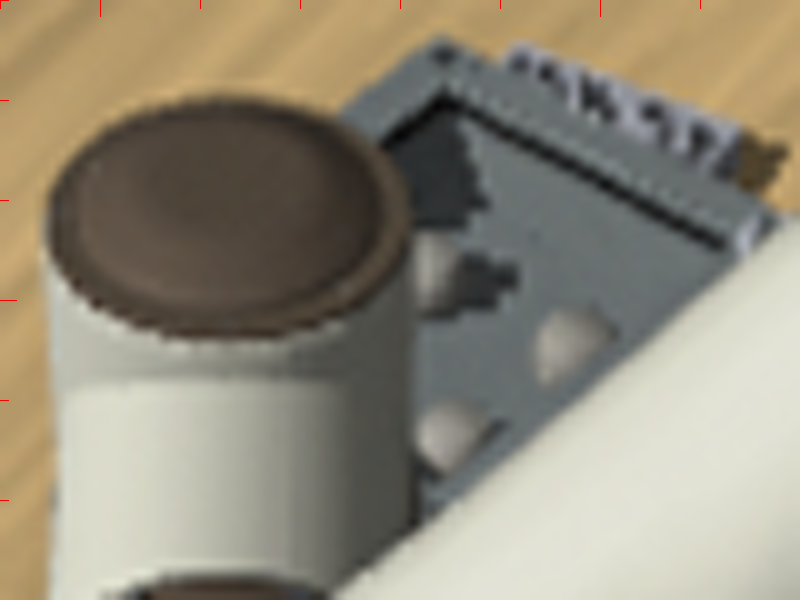

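Run:
```python
from h import *
setcmd([.46,.10,.1],down(261.6));st()
R=down(261.6); b=pot(.032,-.027,0); print(b)
plan([([.46,.10,.23],R,.04,4),([b[0],b[1],.23],R,.04,8)])
```

```text
t 18.45 tcp [0.4601 0.0999 0.1004] err mm [ 0.1409 -0.1097  0.3522] rot err [-0.01  0.1  -0.09] F [-0.1 -0.9  0.1] w mm 40.0
[ 0.6007 -0.2161  0.165 ]
min 4 n 4 row: 0, 0, 0, -0.13, 0, 0, 0.04
min 9 n 8 row: 0, 0, 0, -0.13, 0.2921, -0.1854, 0.04
rows 12
```

>>> move_arm(increments=[0,0,0,-0.035,0,0,0.04,0,0,0,-0.075,0,0,0.04,0,0,0,-0.11,0.015,-0.01,0.04,0,0,0,-0.13,0.045,-0.029,0.04,0,0,0,-0.13,0.079,-0.05,0.04,0,0,0,-0.13,0.114,-0.072,0.04,0,0,0,-0.13,0.148,-0.094,0.04,0,0,0,-0.13,0.182,-0.115,0.04,0,0,0,-0.13,0.216,-0.137,0.04,0,0,0,-0.13,0.248,-0.157,0.04,0,0,0,-0.13,0.276,-0.175,0.04,0,0,0,-0.13,0.2921,-0.1854,0.04])

```text
time_s: 19.45
tcp_pos: [0.601, -0.2196, 0.2271]
ee_rot: [[-0.003, -0.149, -0.989], [0.0, -0.989, 0.149], [-1.0, 0.0, 0.003]]
wrist_force: [-0.6, 1.5, 0.5]
gripper_width: 0.459
```

Run:
```python
from h import *
st(); s=r.capture("side"); crop("side",200,90,200,150,4,"s17",s); crop("side",290,120,70,60,10,"s17z",s)
R=down(261.6); b=pot(.032,-.027,0); print(b)
plan([([b[0],b[1],.131],R,.04,9),([b[0],b[1],.131],R,.01,3)])
```

```text
t 19.45 tcp [ 0.601  -0.2196  0.2271] err mm [ 0.2151 -3.5545 -2.8819] rot err [ 0.15 -0.18  0.02] F [-0.6  1.5  0.5] w mm 39.9
[ 0.6007 -0.2161  0.165 ]
min 3 n 9 row: 0, 0, 0, 0.099, 0, 0, 0.04
min 1 n 3 row: 0, 0, 0, 0.099, 0, 0, 0.01
rows 12
```

View pics/s17.png

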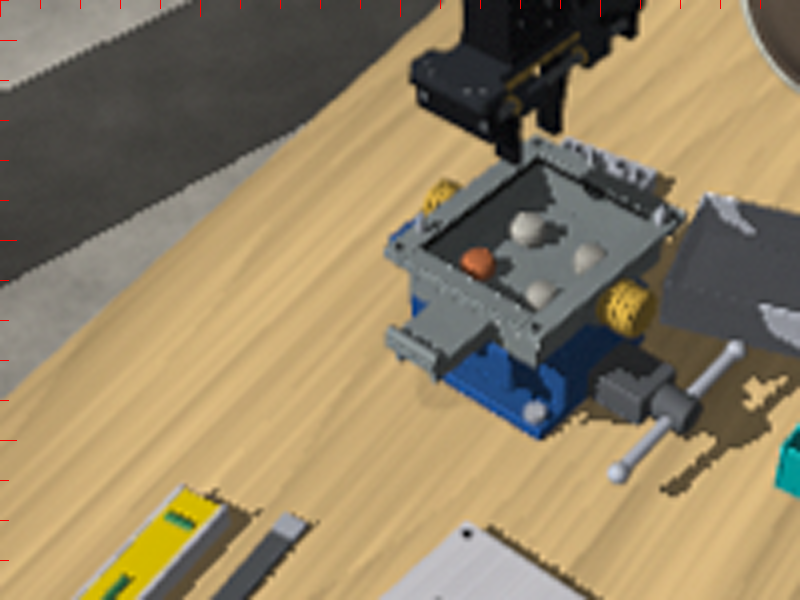

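View pics/s17z.png

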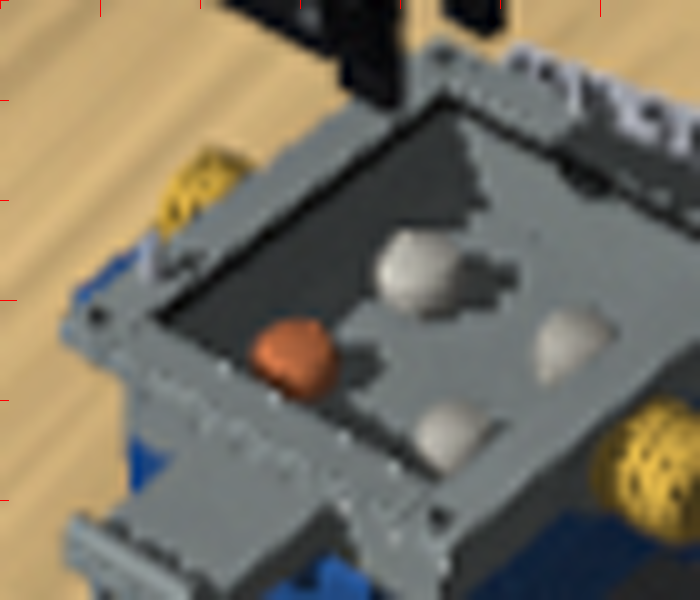

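>>> move_arm(increments=[0,0,0,0.02,0,0,0.04,0,0,0,0.045,0,0,0.04,0,0,0,0.065,0,0,0.04,0,0,0,0.08,0,0,0.04,0,0,0,0.09,0,0,0.04,0,0,0,0.096,0,0,0.04,0,0,0,0.099,0,0,0.04,0,0,0,0.099,0,0,0.01,0,0,0,0.099,0,0,0.01,0,0,0,0.099,0,0,0.01,0,0,0,0.099,0,0,0.01,0,0,0,0.099,0,0,0.01])

```text
time_s: 20.5
tcp_pos: [0.6013, -0.2165, 0.1316]
ee_rot: [[0.002, -0.146, -0.989], [-0.0, -0.989, 0.146], [-1.0, 0.0, -0.002]]
wrist_force: [0.0, -0.1, 1.3]
gripper_width: 0.319
```

Run:
```python
from h import *
s=st(); print(inpot(s['tcp_pos']))
R=down(261.6); b=pot(.032,-.027,0)
tin=np.array([.4612,-.3665])
# tin axis: 
plan([([b[0],b[1],.24],R,.01,5),([*(tin+[.025,.025]),.24],R,.01,6)],save=False)
```

```text
t 20.5 tcp [ 0.6013 -0.2165  0.1316] err mm [ 0.5419 -0.4416  0.6026] rot err [-0.02  0.13  0.  ] F [ 0.  -0.1  1.3] w mm 27.8
[ 32.623  -27.3192 -33.3974]
min 3 n 5 row: 0, 0, 0, -0.109, 0, 0, 0.01
min 5 n 6 row: 0, 0, 0, -0.109, 0.1408, 0.095, 0.01
rows 11
```

Run:
```python
from h import *
R=down(261.6); b=pot(.032,-.027,0)
tin=np.array([.4612,-.3665]); q=tin+.038*X; print(q)
plan([([b[0],b[1],.23],R,.01,5),([*q,.15],R,.01,6)])
```

```text
[ 0.4988 -0.3721]
min 3 n 5 row: 0, 0, 0, -0.099, 0, 0, 0.01
min 5 n 6 row: 0, 0, 0, -0.019, 0.1692, 0.0781, 0.01
rows 11
```

>>> move_arm(increments=[0,0,0,-0.02,0,0,0.01,0,0,0,-0.05,0,0,0.01,0,0,0,-0.08,0,0,0.01,0,0,0,-0.099,0.01,0.005,0.01,0,0,0,-0.099,0.035,0.016,0.01,0,0,0,-0.099,0.065,0.03,0.01,0,0,0,-0.099,0.1,0.046,0.01,0,0,0,-0.09,0.13,0.06,0.01,0,0,0,-0.06,0.15,0.07,0.01,0,0,0,-0.035,0.163,0.075,0.01,0,0,0,-0.019,0.1692,0.0781,0.01,0,0,0,-0.019,0.1692,0.0781,0.01])

```text
time_s: 21.5
tcp_pos: [0.4951, -0.3723, 0.1453]
ee_rot: [[-0.008, -0.149, -0.989], [0.004, -0.989, 0.149], [-1.0, -0.003, 0.008]]
wrist_force: [-0.2, 1.5, -0.4]
gripper_width: 0.319
```

Run:
```python
from h import *
s=st(); t=r.capture("top"); s=r.capture("side"); crop("top",360,110,130,120,5,"t18",t); crop("side",300,100,140,120,5,"s18",s)
```

```text
t 21.5 tcp [ 0.4951 -0.3723  0.1453] err mm [-3.6517 -0.3112 -4.6529] rot err [ 0.18 -0.46 -0.19] F [-0.2  1.5 -0.4] w mm 27.8
```

View pics/t18.png

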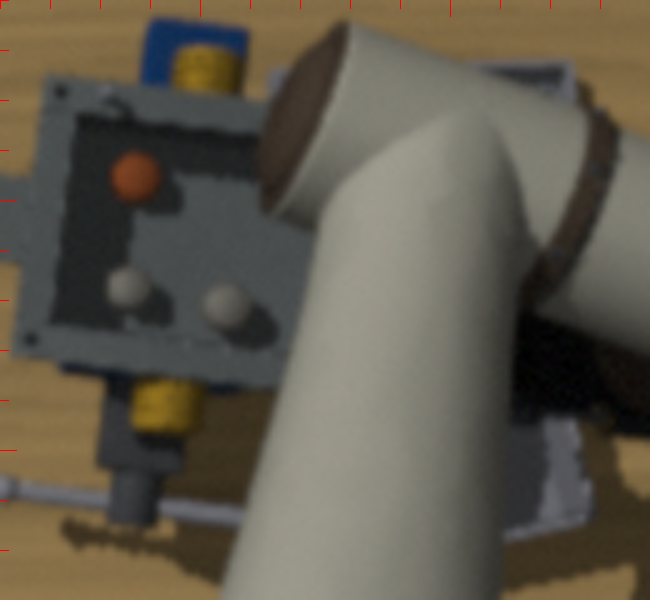

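View pics/s18.png

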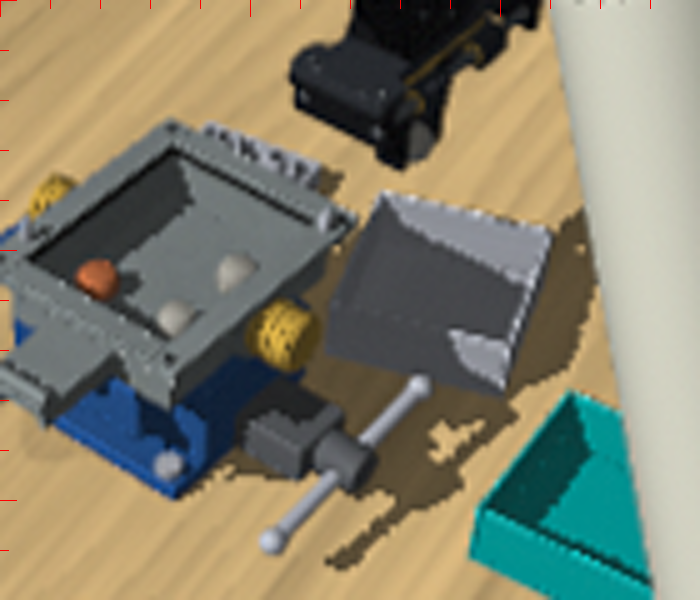

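Run:
```python
from h import *
R=down(171.6)
tin=np.array([.4612,-.3665]); q=tin-.032*Y; print(q,[inpot([*(tin+k*Y),0]) for k in(-.032,0,.03)])
plan([([*q,.15],R,.01,11)])
plan([([*q,.032],R,.01,7),([*q,.032],R,.04,3)])
```

```text
[ 0.4565 -0.3982] [array([ -84.0428, -228.1818, -165.    ]), array([ -84.0428, -196.1818, -165.    ]), array([ -84.0428, -166.1818, -165.    ])]
min 13 n 11 row: 90, 0, 0, 0, 0.032, 0.038, 0.01
rows 11
min 3 n 7 row: 0, 0, 0, 0.118, 0, 0, 0.01
min 1 n 3 row: 0, 0, 0, 0.118, 0, 0, 0.04
rows 10
```

Run:
```python
from h import *
tin=np.array([.4612,-.3665]); q=tin-.032*Y
setcmd([*(tin+.038*X),.15],down(261.6)); R=down(177.6)
plan([([*q,.15],R,.01,12)])
plan([([*q,.032],R,.01,7),([*q,.032],R,.04,3)])
```

```text
min 12 n 12 row: 84, 0, 0, 0, 0.032, 0.038, 0.01
rows 12
min 3 n 7 row: 0, 0, 0, 0.118, 0, 0, 0.01
min 1 n 3 row: 0, 0, 0, 0.118, 0, 0, 0.04
rows 10
```

>>> move_arm(increments=[84,0,0,0,0.032,0.038,0.01,84,0,0,0,0.032,0.038,0.01,84,0,0,0,0.032,0.038,0.01,84,0,0,0,0.032,0.038,0.01,84,0,0,0,0.032,0.038,0.01,84,0,0,0,0.032,0.038,0.01,84,0,0,0,0.032,0.038,0.01,84,0,0,0,0.032,0.038,0.01,84,0,0,0,0.032,0.038,0.01,84,0,0,0,0.032,0.038,0.01,84,0,0,0,0.032,0.038,0.01,84,0,0,0,0.032,0.038,0.01])

```text
time_s: 22.6
tcp_pos: [0.4583, -0.3984, 0.1522]
ee_rot: [[0.004, -0.999, 0.045], [-0.002, 0.045, 0.999], [-1.0, -0.004, -0.002]]
wrist_force: [-0.7, -0.2, -0.2]
gripper_width: 0.322
```

>>> move_arm(increments=[0,0,0,0.02,0,0,0.01,0,0,0,0.045,0,0,0.01,0,0,0,0.07,0,0,0.01,0,0,0,0.09,0,0,0.01,0,0,0,0.105,0,0,0.01,0,0,0,0.114,0,0,0.01,0,0,0,0.118,0,0,0.01,0,0,0,0.118,0,0,0.01,0,0,0,0.118,0,0,0.04,0,0,0,0.118,0,0,0.04,0,0,0,0.118,0,0,0.04,0,0,0,0.118,0,0,0.04])

```text
time_s: 23.6
tcp_pos: [0.4569, -0.3988, 0.0326]
ee_rot: [[0.002, -0.999, 0.042], [-0.001, 0.042, 0.999], [-1.0, -0.002, -0.001]]
wrist_force: [-0.2, 0.6, 0.1]
gripper_width: 0.451
```

Run:
```python
from h import *
s=st(); crop("side",300,100,140,120,5,"s19")
tin=np.array([.4612,-.3665]); q=tin-.032*Y; R=down(261.6); b=pot(-.031,-.029,0)
plan([([*q,.12],down(177.6),.04,3),([*q,.21],R,.04,9)],save=False)
```

```text
t 23.6 tcp [ 0.4569 -0.3988  0.0326] err mm [ 0.3748 -0.6309  0.5953] rot err [-0.01  0.05 -0.09] F [-0.2  0.6  0.1] w mm 39.2
min 3 n 3 row: 0, 0, 0, -0.088, 0, 0, 0.04
min 12 n 9 row: -84, 0, 0, -0.178, 0, 0, 0.04
rows 12
```

View pics/s19.png

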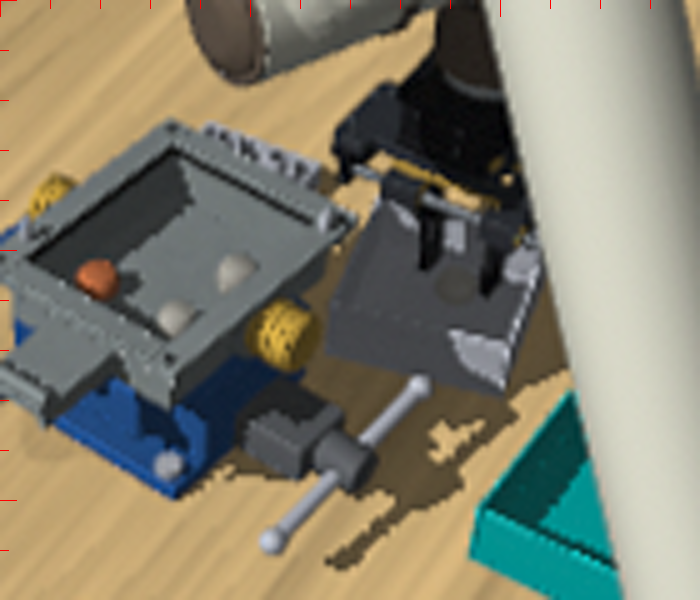

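Run:
```python
from h import *
tin=np.array([.4612,-.3665]); q=tin-.032*Y; b=pot(-.031,-.029,0)
setcmd([*q,.032],down(177.6))
plan([([*q,.12],down(177.6),.04,3),([b[0],b[1],.22],down(239.6),.04,9)],save=True)
plan([([b[0],b[1],.22],down(261.6),.04,4),([b[0],b[1],.131],down(261.6),.04,8)],save=True)
```

```text
min 3 n 3 row: 0, 0, 0, -0.088, 0, 0, 0.04
min 9 n 9 row: -62, 0, 0, -0.188, -0.0736, 0.1925, 0.04
rows 12
min 4 n 4 row: -22, 0, 0, 0, 0, 0, 0.04
min 3 n 8 row: -22, 0, 0, 0.089, 0, 0, 0.04
rows 12
```

>>> move_arm(increments=[0,0,0,-0.035,0,0,0.04,0,0,0,-0.076,0,0,0.04,-6,0,0,-0.116,0,0,0.04,-13,0,0,-0.156,0,0,0.04,-20,0,0,-0.188,-0.004,0.01,0.04,-27,0,0,-0.188,-0.016,0.043,0.04,-34,0,0,-0.188,-0.03,0.08,0.04,-41,0,0,-0.188,-0.045,0.118,0.04,-48,0,0,-0.188,-0.058,0.152,0.04,-55,0,0,-0.188,-0.068,0.178,0.04,-62,0,0,-0.188,-0.0736,0.1925,0.04,-62,0,0,-0.188,-0.0736,0.1925,0.04])

```text
time_s: 24.65
tcp_pos: [0.5391, -0.2065, 0.22]
ee_rot: [[0.001, -0.5, -0.866], [0.0, -0.866, 0.5], [-1.0, -0.001, -0.001]]
wrist_force: [-1.0, -0.2, 0.3]
gripper_width: 0.46
```

>>> move_arm(increments=[-7,0,0,0,0,0,0.04,-14,0,0,0,0,0,0.04,-20,0,0,0.01,0,0,0.04,-22,0,0,0.03,0,0,0.04,-22,0,0,0.05,0,0,0.04,-22,0,0,0.068,0,0,0.04,-22,0,0,0.08,0,0,0.04,-22,0,0,0.086,0,0,0.04,-22,0,0,0.089,0,0,0.04,-22,0,0,0.089,0,0,0.01,-22,0,0,0.089,0,0,0.01,-22,0,0,0.089,0,0,0.01])

```text
time_s: 25.65
tcp_pos: [0.5386, -0.2095, 0.1317]
ee_rot: [[0.002, -0.146, -0.989], [-0.0, -0.989, 0.146], [-1.0, 0.0, -0.002]]
wrist_force: [0.5, -0.6, 1.5]
gripper_width: 0.318
```

Run:
```python
from h import *
s=st(); print(inpot(s['tcp_pos'])); crop("top",360,110,130,120,5,"t20"); crop("side",300,100,140,120,5,"s20")
tin=np.array([.4612,-.3665]); q=tin-.0*Y; b=pot(-.031,-.029,0)
plan([([b[0],b[1],.131],down(261.6),.01,1),([*q,.22],down(199.6),.01,3)],save=True)
plan([([*q,.22],down(177.6),.01,3),([*q,.032],down(177.6),.01,9)])
```

```text
t 25.65 tcp [ 0.5386 -0.2095  0.1317] err mm [ 0.4782 -0.6237  0.7152] rot err [0.   0.12 0.01] F [ 0.5 -0.6  1.5] w mm 27.7
[-30.4035 -29.5902 -33.2848]
min 1 n 1 row: 0, 0, 0, 0, 0, 0, 0.01
min 9 n 3 row: 62, 0, 0, -0.089, 0.1671, 0.0531, 0.01
rows 4
min 4 n 3 row: 22, 0, 0, 0, 0, 0, 0.01
min 5 n 9 row: 22, 0, 0, 0.188, 0, 0, 0.01
rows 12
```

View pics/t20.png

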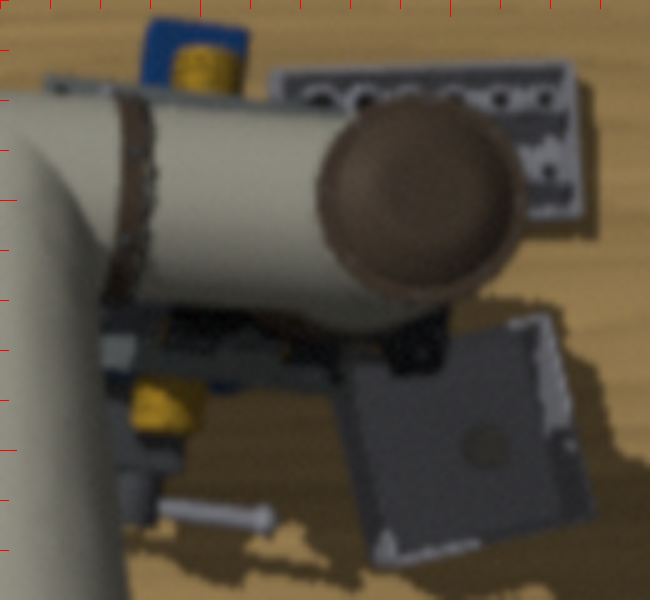

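View pics/s20.png

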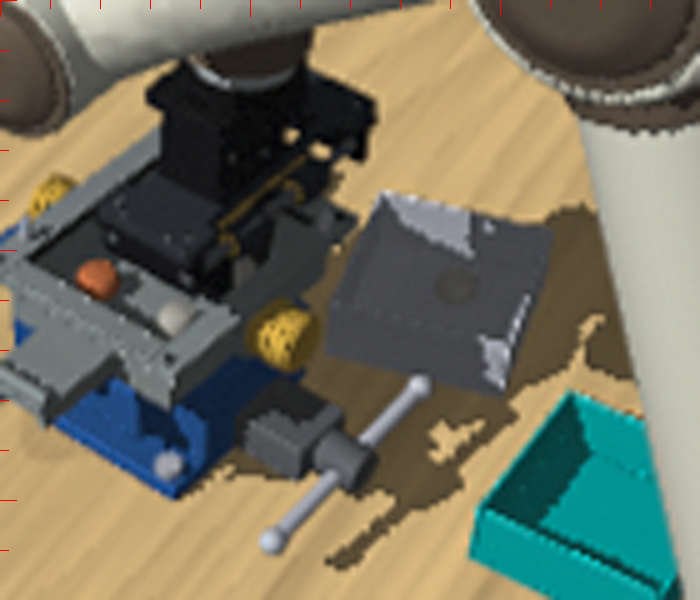

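>>> move_arm(increments=[0,0,0,-0.02,0,0,0.01,0,0,0,-0.05,0,0,0.01,6,0,0,-0.08,0,0,0.01,13,0,0,-0.089,0.015,0.005,0.01,20,0,0,-0.089,0.04,0.012,0.01,27,0,0,-0.089,0.07,0.022,0.01,34,0,0,-0.089,0.1,0.032,0.01,41,0,0,-0.089,0.13,0.041,0.01,48,0,0,-0.089,0.15,0.048,0.01,55,0,0,-0.089,0.163,0.052,0.01,62,0,0,-0.089,0.1671,0.0531,0.01,62,0,0,-0.089,0.1671,0.0531,0.01])

```text
time_s: 26.75
tcp_pos: [0.4603, -0.3679, 0.2199]
ee_rot: [[0.0, -0.943, -0.332], [-0.0, -0.332, 0.943], [-1.0, -0.0, -0.0]]
wrist_force: [0.5, 0.8, -0.2]
gripper_width: 0.3
```

>>> move_arm(increments=[7,0,0,0.02,0,0,0.01,14,0,0,0.05,0,0,0.01,20,0,0,0.085,0,0,0.01,22,0,0,0.12,0,0,0.01,22,0,0,0.15,0,0,0.01,22,0,0,0.17,0,0,0.01,22,0,0,0.183,0,0,0.01,22,0,0,0.188,0,0,0.01,22,0,0,0.188,0,0,0.01,22,0,0,0.188,0,0,0.04,22,0,0,0.188,0,0,0.04,22,0,0,0.188,0,0,0.04])

```text
time_s: 27.75
tcp_pos: [0.462, -0.3671, 0.0331]
ee_rot: [[0.003, -0.999, 0.041], [-0.001, 0.041, 0.999], [-1.0, -0.003, -0.001]]
wrist_force: [0.2, 0.2, 0.2]
gripper_width: 0.422
```

Run:
```python
from h import *
s=st(); crop("side",300,100,140,120,5,"s21")
tin=np.array([.4612,-.3665]); q=tin; b=pot(-.028,.029,0)
plan([([*q,.22],down(177.6),.04,3),([b[0],b[1],.22],down(239.6),.04,9)],save=True)
plan([([b[0],b[1],.22],down(261.6),.04,4),([b[0],b[1],.131],down(261.6),.04,8)],save=True)
```

```text
t 27.75 tcp [ 0.462  -0.3671  0.0331] err mm [ 0.86   -0.6845  1.1437] rot err [-0.06  0.07 -0.16] F [0.2 0.2 0.2] w mm 36.7
min 5 n 3 row: 0, 0, 0, -0.188, 0, 0, 0.04
min 9 n 9 row: -62, 0, 0, -0.188, -0.0793, 0.218, 0.04
rows 12
min 4 n 4 row: -22, 0, 0, 0, 0, 0, 0.04
min 3 n 8 row: -22, 0, 0, 0.089, 0, 0, 0.04
rows 12
```

View pics/s21.png

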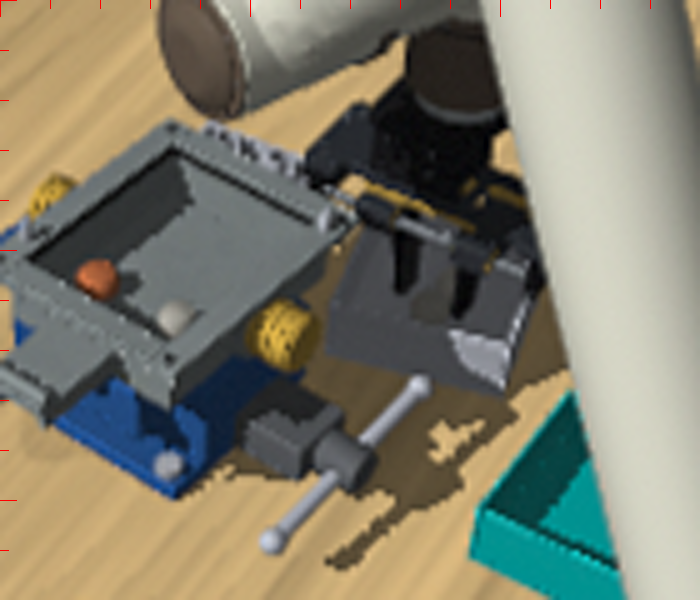

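>>> move_arm(increments=[0,0,0,-0.035,0,0,0.04,0,0,0,-0.076,0,0,0.04,-6,0,0,-0.116,0,0,0.04,-13,0,0,-0.156,0,0,0.04,-20,0,0,-0.188,-0.005,0.013,0.04,-27,0,0,-0.188,-0.018,0.05,0.04,-34,0,0,-0.188,-0.032,0.088,0.04,-41,0,0,-0.188,-0.046,0.126,0.04,-48,0,0,-0.188,-0.06,0.164,0.04,-55,0,0,-0.188,-0.072,0.198,0.04,-62,0,0,-0.188,-0.0793,0.218,0.04,-62,0,0,-0.188,-0.0793,0.218,0.04])

```text
time_s: 28.8
tcp_pos: [0.5509, -0.1488, 0.2205]
ee_rot: [[0.003, -0.498, -0.867], [0.0, -0.867, 0.498], [-1.0, -0.002, -0.002]]
wrist_force: [-0.6, -0.1, 0.2]
gripper_width: 0.463
```

>>> move_arm(increments=[-7,0,0,0,0,0,0.04,-14,0,0,0,0,0,0.04,-20,0,0,0.01,0,0,0.04,-22,0,0,0.03,0,0,0.04,-22,0,0,0.05,0,0,0.04,-22,0,0,0.068,0,0,0.04,-22,0,0,0.08,0,0,0.04,-22,0,0,0.086,0,0,0.04,-22,0,0,0.089,0,0,0.04,-22,0,0,0.089,0,0,0.01,-22,0,0,0.089,0,0,0.01,-22,0,0,0.089,0,0,0.01])

```text
time_s: 29.8
tcp_pos: [0.55, -0.1525, 0.1318]
ee_rot: [[0.002, -0.146, -0.989], [-0.0, -0.989, 0.146], [-1.0, -0.0, -0.002]]
wrist_force: [-0.2, -0.2, -0.1]
gripper_width: 0.314
```

Run:
```python
from h import *
s=st(); print(inpot(s['tcp_pos'])); crop("side",300,100,140,120,5,"s22")
tin=np.array([.4612,-.3665]); q=tin+.028*Y; b=pot(-.028,.029,0)
plan([([b[0],b[1],.22],down(261.6),.01,1),([*q,.22],down(199.6),.01,3)],save=True)
plan([([*q,.22],down(177.6),.01,3),([*q,.034],down(177.6),.01,9)])
```

```text
t 29.8 tcp [ 0.55   -0.1525  0.1318] err mm [ 0.47   -0.5235  0.7816] rot err [-0.01  0.13 -0.  ] F [-0.2 -0.2 -0.1] w mm 27.3
[-27.4478  28.5026 -33.2184]
min 3 n 1 row: 0, 0, 0, -0.089, 0, 0, 0.01
min 9 n 3 row: 62, 0, 0, -0.089, 0.1971, 0.0561, 0.01
rows 4
min 4 n 3 row: 22, 0, 0, 0, 0, -0.0001, 0.01
min 5 n 9 row: 22, 0, 0, 0.186, 0, -0.0001, 0.01
rows 12
```

View pics/s22.png

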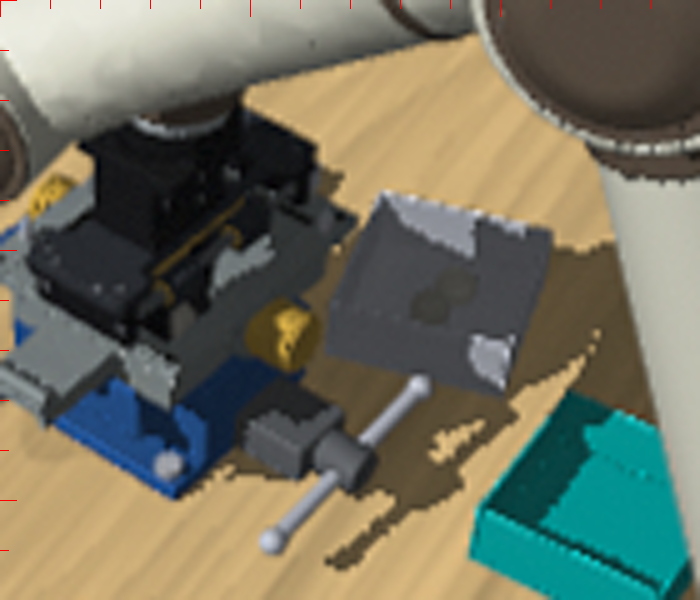

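>>> move_arm(increments=[0,0,0,0,0,0,0.01,0,0,0,-0.02,0,0,0.01,0,0,0,-0.05,0,0,0.01,6,0,0,-0.08,0.005,0,0.01,13,0,0,-0.089,0.03,0.008,0.01,20,0,0,-0.089,0.06,0.017,0.01,27,0,0,-0.089,0.095,0.027,0.01,34,0,0,-0.089,0.13,0.037,0.01,41,0,0,-0.089,0.16,0.046,0.01,48,0,0,-0.089,0.183,0.052,0.01,55,0,0,-0.089,0.1971,0.0561,0.01,62,0,0,-0.089,0.1971,0.0561,0.01])

```text
time_s: 30.85
tcp_pos: [0.4637, -0.3414, 0.2198]
ee_rot: [[0.0, -0.945, -0.326], [-0.0, -0.326, 0.945], [-1.0, 0.0, -0.0]]
wrist_force: [0.1, 0.3, 1.1]
gripper_width: 0.28
```

>>> move_arm(increments=[7,0,0,0.02,0,0,0.01,14,0,0,0.05,0,0,0.01,20,0,0,0.085,0,0,0.01,22,0,0,0.12,0,0,0.01,22,0,0,0.15,0,0,0.01,22,0,0,0.17,0,0,0.01,22,0,0,0.182,0,0,0.01,22,0,0,0.186,0,0,0.01,22,0,0,0.186,0,0,0.01,22,0,0,0.186,0,0,0.04,22,0,0,0.186,0,0,0.04,22,0,0,0.186,0,0,0.04])

```text
time_s: 31.85
tcp_pos: [0.4661, -0.3395, 0.0351]
ee_rot: [[0.003, -0.999, 0.041], [-0.001, 0.041, 0.999], [-1.0, -0.003, -0.001]]
wrist_force: [0.9, -0.3, -0.3]
gripper_width: 0.414
```

Run:
```python
from h import *
s=st(); s=r.capture("side"); crop("side",300,100,140,120,5,"s23",s)
# orange from side s17z (10x, offset 290,120): center (297,357)
q=tri(px(290,120,10,297,357),px(370,125,10,170,205)); print("orange tri",q,inpot(q)); q=ray("side",px(290,120,10,297,357),.132); print(inpot(q))
tin=np.array([.4612,-.3665]); q=tin+.028*Y; b=pot(.034,.031,0)
plan([([*q,.22],down(177.6),.04,3),([b[0],b[1],.22],down(239.6),.04,9)],save=True)
plan([([b[0],b[1],.22],down(261.6),.04,4),([b[0],b[1],.131],down(261.6),.04,8)],save=True)
```

```text
t 31.85 tcp [ 0.4661 -0.3395  0.0351] err mm [ 0.7733 -0.6055  1.084 ] rot err [-0.02  0.06 -0.16] F [ 0.9 -0.3 -0.3] w mm 36.0
orange tri [ 0.6124 -0.1569  0.1341] [ 34.9024  33.2584 -30.9442]
[ 36.1539  31.4182 -33.    ]
min 5 n 3 row: 0, 0, 0, -0.186, 0, 0.0001, 0.04
min 9 n 9 row: -62, 0, 0, -0.186, -0.1382, 0.1858, 0.04
rows 12
min 4 n 4 row: -22, 0, 0, 0, 0, 0, 0.04
min 3 n 8 row: -22, 0, 0, 0.089, 0, 0, 0.04
rows 12
```

View pics/s23.png

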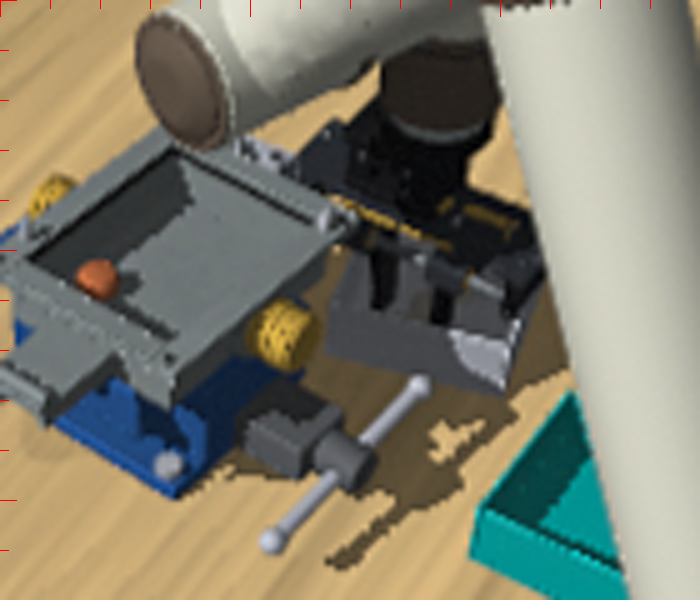

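>>> move_arm(increments=[0,0,0,-0.035,0,0,0.04,0,0,0,-0.076,0,0,0.04,-6,0,0,-0.116,0,0,0.04,-13,0,0,-0.156,0,0,0.04,-20,0,0,-0.186,-0.008,0.011,0.04,-27,0,0,-0.186,-0.031,0.042,0.04,-34,0,0,-0.186,-0.055,0.074,0.04,-41,0,0,-0.186,-0.079,0.106,0.04,-48,0,0,-0.186,-0.103,0.138,0.04,-55,0,0,-0.186,-0.125,0.168,0.04,-62,0,0,-0.186,-0.1382,0.1858,0.04,-62,0,0,-0.186,-0.1382,0.1858,0.04])

```text
time_s: 32.9
tcp_pos: [0.6135, -0.1556, 0.2199]
ee_rot: [[0.002, -0.499, -0.867], [0.0, -0.867, 0.499], [-1.0, -0.001, -0.002]]
wrist_force: [0.3, -0.3, 0.1]
gripper_width: 0.461
```

>>> move_arm(increments=[-7,0,0,0,0,0,0.04,-14,0,0,0,0,0,0.04,-20,0,0,0.01,0,0,0.04,-22,0,0,0.03,0,0,0.04,-22,0,0,0.05,0,0,0.04,-22,0,0,0.068,0,0,0.04,-22,0,0,0.08,0,0,0.04,-22,0,0,0.086,0,0,0.04,-22,0,0,0.089,0,0,0.04,-22,0,0,0.089,0,0,0.01,-22,0,0,0.089,0,0,0.01,-22,0,0,0.089,0,0,0.01])

```text
time_s: 33.9
tcp_pos: [0.6116, -0.1594, 0.1319]
ee_rot: [[0.002, -0.146, -0.989], [-0.0, -0.989, 0.146], [-1.0, -0.0, -0.002]]
wrist_force: [-0.2, 0.8, 0.1]
gripper_width: 0.315
```

Run:
```python
from h import *
s=st(); print(inpot(s['tcp_pos'])); crop("side",300,100,140,120,5,"s24")
tin=np.array([.4612,-.3665]); q=tin-.004*Y; b=pot(.034,.031,0)
plan([([b[0],b[1],.22],down(261.6),.01,1),([*q,.22],down(199.6),.01,3)],save=True)
plan([([*q,.22],down(177.6),.01,3),([*q,.058],down(177.6),.01,9)])
```

```text
t 33.9 tcp [ 0.6116 -0.1594  0.1319] err mm [ 0.4379 -0.4229  0.9117] rot err [-0.    0.13 -0.  ] F [-0.2  0.8  0.1] w mm 27.4
[ 34.4741  30.6372 -33.0883]
min 3 n 1 row: 0, 0, 0, -0.089, 0, 0, 0.01
min 9 n 3 row: 62, 0, 0, -0.089, 0.2312, 0.118, 0.01
rows 4
min 4 n 3 row: 22, 0, 0, 0, 0, 0, 0.01
min 4 n 9 row: 22, 0, 0, 0.162, 0, 0, 0.01
rows 12
```

View pics/s24.png

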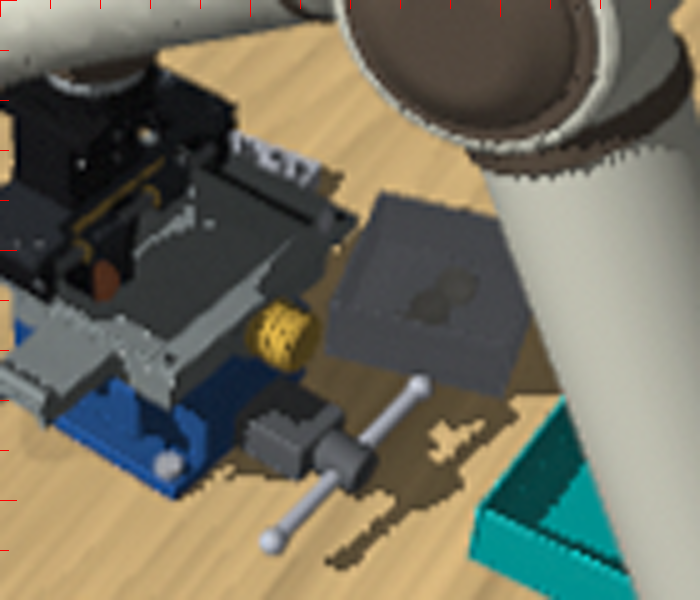

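Run:
```python
from h import *
tin=np.array([.4612,-.3665]); q=tin+.022*X; b=pot(.034,.031,0)
setcmd([b[0],b[1],.131],down(261.6))
plan([([b[0],b[1],.22],down(261.6),.01,1),([*q,.22],down(199.6),.01,3)],save=True)
plan([([*q,.22],down(177.6),.01,3),([*q,.045],down(177.6),.01,9)])
```

```text
min 3 n 1 row: 0, 0, 0, -0.089, 0, 0, 0.01
min 9 n 3 row: 62, 0, 0, -0.089, 0.2272, 0.096, 0.01
rows 4
min 4 n 3 row: 22, 0, 0, 0, 0, 0, 0.01
min 5 n 9 row: 22, 0, 0, 0.175, 0, 0, 0.01
rows 12
```

Run:
```python
from h import *
crop("top",360,110,130,120,5,"t24")
```

```text
(no output)
```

View pics/t24.png

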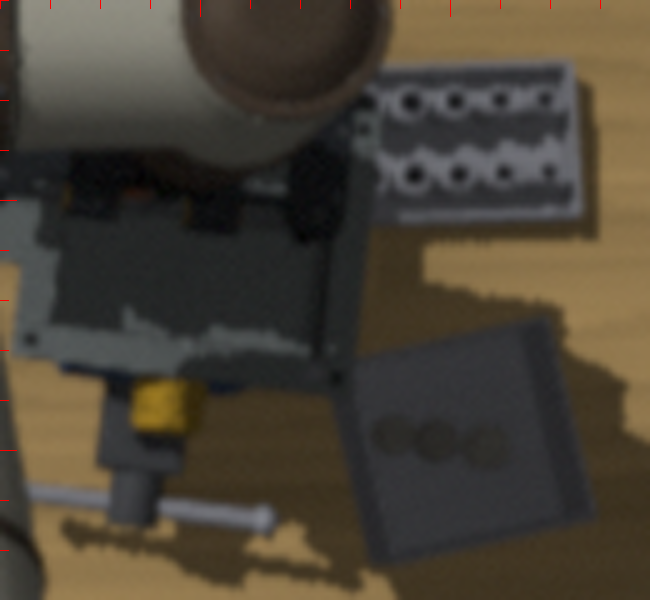

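>>> move_arm(increments=[0,0,0,0,0,0,0.01,0,0,0,-0.02,0,0,0.01,0,0,0,-0.05,0,0,0.01,6,0,0,-0.08,0.005,0.002,0.01,13,0,0,-0.089,0.03,0.013,0.01,20,0,0,-0.089,0.066,0.028,0.01,27,0,0,-0.089,0.103,0.044,0.01,34,0,0,-0.089,0.14,0.059,0.01,41,0,0,-0.089,0.177,0.075,0.01,48,0,0,-0.089,0.208,0.088,0.01,55,0,0,-0.089,0.2272,0.096,0.01,62,0,0,-0.089,0.2272,0.096,0.01])

```text
time_s: 35.0
tcp_pos: [0.4803, -0.373, 0.2197]
ee_rot: [[-0.0, -0.946, -0.325], [-0.0, -0.325, 0.946], [-1.0, 0.0, 0.0]]
wrist_force: [0.3, 1.3, -0.4]
gripper_width: 0.309
```

>>> move_arm(increments=[7,0,0,0.02,0,0,0.01,14,0,0,0.05,0,0,0.01,20,0,0,0.085,0,0,0.01,22,0,0,0.12,0,0,0.01,22,0,0,0.147,0,0,0.01,22,0,0,0.165,0,0,0.01,22,0,0,0.175,0,0,0.01,22,0,0,0.175,0,0,0.01,22,0,0,0.175,0,0,0.01,22,0,0,0.175,0,0,0.038,22,0,0,0.175,0,0,0.038,22,0,0,0.175,0,0,0.038])

```text
time_s: 36.0
tcp_pos: [0.4837, -0.3704, 0.0463]
ee_rot: [[0.003, -0.999, 0.042], [-0.001, 0.042, 0.999], [-1.0, -0.003, -0.001]]
wrist_force: [-0.8, 0.0, -0.5]
gripper_width: 0.413
```

Run:
```python
from h import *
s=st(); tin=np.array([.4612,-.3665]); q=tin+.022*X
plan([([*q,.25],down(177.6),.04,3),([.46,-.05,.26],down(242.6),.04,9)],save=True)
```

```text
t 36.0 tcp [ 0.4837 -0.3704  0.0463] err mm [ 0.7042 -0.6518  1.2567] rot err [-0.02  0.07 -0.17] F [-0.8  0.  -0.5] w mm 35.9
min 5 n 3 row: 0, 0, 0, -0.205, 0, 0, 0.04
min 10 n 9 row: -65, 0, 0, -0.215, 0.0364, 0.3185, 0.04
rows 12
```

>>> move_arm(increments=[0,0,0,-0.035,0,0,0.04,0,0,0,-0.076,0,0,0.04,-7,0,0,-0.117,0,0,0.04,-14,0,0,-0.158,0.0,0.0,0.04,-21,0,0,-0.195,0.002,0.018,0.04,-28,0,0,-0.215,0.006,0.05,0.04,-35,0,0,-0.215,0.0105,0.09,0.04,-42,0,0,-0.215,0.015,0.13,0.04,-49,0,0,-0.215,0.02,0.17,0.04,-56,0,0,-0.215,0.024,0.21,0.04,-63,0,0,-0.215,0.0285,0.25,0.04,-65,0,0,-0.215,0.033,0.29,0.04])

```text
time_s: 37.0
tcp_pos: [0.4614, -0.0772, 0.2608]
ee_rot: [[0.003, -0.456, -0.89], [0.0, -0.89, 0.456], [-1.0, -0.002, -0.002]]
wrist_force: [1.4, -0.3, 0.8]
gripper_width: 0.459
```

Run:
```python
from h import *
tin=np.array([.4612,-.3665]); q=tin+.022*X; R0=down(177.6)
setcmd(np.array([*q,.045])+R0@[-.215,.033,.29],down(242.6)); st()
t=r.capture("top"); crop("top",330,110,160,120,5,"t25",t); cv2.imwrite("pics/t25f.png",t[:,:,::-1])
s=r.capture("side"); cv2.imwrite("pics/s25f.png",s[:,:,::-1])
R=down(261.6)
plan([([.4605,.0997,.12],R,.04,6),([.4605,.0997,.0325],R,.04,5)])
```

```text
t 37.0 tcp [ 0.4614 -0.0772  0.2608] err mm [-0.7863  1.4199  0.8142] rot err [-0.27  0.12 -0.09] F [ 1.4 -0.3  0.8] w mm 39.9
min 6 n 6 row: -19, 0, 0, 0.14, -0.1575, 0.0835, 0.04
min 3 n 5 row: -19, 0, 0, 0.2275, -0.1575, 0.0835, 0.04
rows 11
```

View pics/t25.png

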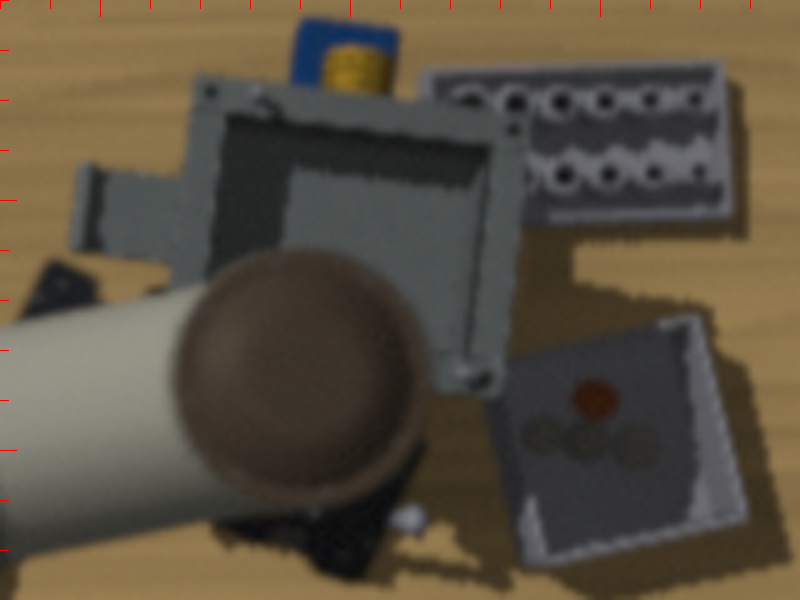

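View pics/s25f.png

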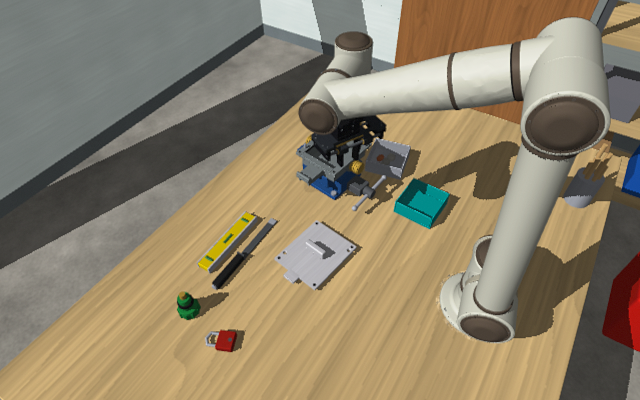

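Run:
```python
from h import *
tin=np.array([.4612,-.3665]); q=tin+.022*X; R0=down(177.6)
setcmd(np.array([*q,.045])+R0@[-.215,.033,.29],down(242.6)); st()
R=down(261.6)
plan([([.46,.1,.12],R,.04,6),([.46,.1,.0325],R,.04,5)])
```

```text
t 37.1 tcp [ 0.4616 -0.0746  0.2611] err mm [-0.5064  4.0014  1.0581] rot err [-0.47  0.13 -0.15] F [ 0.4 -1.3  0.2] w mm 40.2
min 6 n 6 row: -19, 0, 0, 0.14, -0.1576, 0.0841, 0.04
min 3 n 5 row: -19, 0, 0, 0.2275, -0.1576, 0.0841, 0.04
rows 11
```

>>> move_arm(increments=[-6,0,0,0.01,-0.03,0.016,0.04,-12,0,0,0.035,-0.065,0.034,0.04,-19,0,0,0.06,-0.1,0.053,0.04,-19,0,0,0.085,-0.13,0.069,0.04,-19,0,0,0.115,-0.15,0.08,0.04,-19,0,0,0.14,-0.1576,0.0829,0.04,-19,0,0,0.165,-0.1576,0.0829,0.04,-19,0,0,0.19,-0.1576,0.0829,0.04,-19,0,0,0.21,-0.1576,0.0829,0.04,-19,0,0,0.222,-0.1576,0.0829,0.04,-19,0,0,0.2275,-0.1576,0.0829,0.04,-19,0,0,0.2275,-0.1576,0.0829,0.04])

```text
time_s: 38.1
tcp_pos: [0.4607, 0.0987, 0.0315]
ee_rot: [[-0.001, -0.147, -0.989], [-0.001, -0.989, 0.147], [-1.0, 0.001, 0.001]]
wrist_force: [0.5, -0.4, 0.2]
gripper_width: 0.462
```

Run:
```python
from h import *
st()
```

```text
t 38.1 tcp [0.4607 0.0987 0.0315] err mm [ 0.6854 -1.3666 -0.9674] rot err [ 0.03 -0.07  0.06] F [ 0.5 -0.4  0.2] w mm 40.2
```

Run:
```python
from h import *
R=down(261.6); setcmd(np.array([.46,.1,.0325])-R[:,2]*.0012,R); st()
plan([([.46,.1,.0325],R,.04,2),([.46,.1,.0325],R,.01,5),([.46,.1,.14],R,.01,5)])
```

```text
t 38.1 tcp [0.4607 0.0987 0.0315] err mm [-0.5026 -1.1551 -0.9674] rot err [ 0.03 -0.07  0.06] F [ 0.5 -0.4  0.2] w mm 40.2
min 1 n 2 row: 0, 0, 0, 0, 0, 0.0012, 0.04
min 0 n 5 row: 0, 0, 0, 0, 0, 0.0012, 0.01
min 3 n 5 row: 0, 0, 0, -0.1075, 0, 0.0012, 0.01
rows 12
```

>>> move_arm(increments=[0,0,0,0,0,0.0012,0.04,0,0,0,0,0,0.0012,0.04,0,0,0,0,0,0.0012,0.01,0,0,0,0,0,0.0012,0.01,0,0,0,0,0,0.0012,0.01,0,0,0,0,0,0.0012,0.01,0,0,0,0,0,0.0012,0.01,0,0,0,0,0,0.0012,0.01])

```text
time_s: 38.77
tcp_pos: [0.46, 0.0996, 0.0325]
ee_rot: [[0.001, -0.146, -0.989], [0.0, -0.989, 0.146], [-1.0, -0.001, -0.001]]
wrist_force: [-0.6, 0.7, 2.8]
gripper_width: 0.204
```

Run:
```python
from h import *
R=down(261.6); setcmd([.46,.1,.0325],R); st()
plan([([.46,.1,.26],R,.01,2)])
plan([([*pot(0,-.0012,0)[:2],.26],R,.01,11)])
```

```text
t 38.77 tcp [0.46   0.0996 0.0325] err mm [-0.027  -0.3549 -0.026 ] rot err [-0.03  0.04 -0.03] F [-0.6  0.7  2.8] w mm 17.7
min 6 n 2 row: 0, 0, 0, -0.2275, 0, 0, 0.01
rows 2
min 8 n 11 row: 0, 0, 0, 0, 0.2663, -0.1534, 0.01
rows 11
```

>>> move_arm(increments=[0,0,0,-0.01,0,0,0.01,0,0,0,-0.03,0,0,0.01,0,0,0,-0.055,0,0,0.01,0,0,0,-0.085,0,0,0.01,0,0,0,-0.115,0,0,0.01,0,0,0,-0.145,0,0,0.01,0,0,0,-0.175,0,0,0.01,0,0,0,-0.2,0,0,0.01,0,0,0,-0.218,0,0,0.01,0,0,0,-0.2275,0,0,0.01])

```text
time_s: 39.6
tcp_pos: [0.4592, 0.0994, 0.2605]
ee_rot: [[0.0, -0.146, -0.989], [0.001, -0.989, 0.146], [-1.0, -0.001, -0.0]]
wrist_force: [-0.0, 0.8, -6.6]
gripper_width: 0.203
```

>>> move_arm(increments=[0,0,0,0,0.01,-0.006,0.01,0,0,0,0,0.035,-0.02,0.01,0,0,0,0,0.065,-0.038,0.01,0,0,0,0,0.1,-0.058,0.01,0,0,0,0,0.135,-0.078,0.01,0,0,0,0,0.17,-0.098,0.01,0,0,0,0,0.205,-0.118,0.01,0,0,0,0,0.235,-0.136,0.01,0,0,0,0,0.255,-0.147,0.01,0,0,0,0,0.2663,-0.1534,0.01,0,0,0,0,0.2663,-0.1534,0.01,0,0,0,0,0.2663,-0.1534,0.01])

```text
time_s: 40.6
tcp_pos: [0.5714, -0.1864, 0.2569]
ee_rot: [[-0.005, -0.147, -0.989], [0.002, -0.989, 0.147], [-1.0, -0.001, 0.005]]
wrist_force: [-1.7, -0.9, -6.8]
gripper_width: 0.205
```

Run:
```python
from h import *
st(); crop("side",270,90,150,120,5,"s27")
R=down(261.6)
b=pot(0,-.0012,0)
plan([([b[0],b[1],.205],R,.01,6),([b[0],b[1],.192],R,.01,6)])
```

```text
t 40.6 tcp [ 0.5714 -0.1864  0.2569] err mm [-1.463  -0.5173 -3.0921] rot err [ 0.08 -0.31 -0.06] F [-1.7 -0.9 -6.8] w mm 17.8
min 2 n 6 row: 0, 0, 0, 0.055, 0, 0, 0.01
min 1 n 6 row: 0, 0, 0, 0.068, 0, 0, 0.01
rows 12
```

View pics/s27.png

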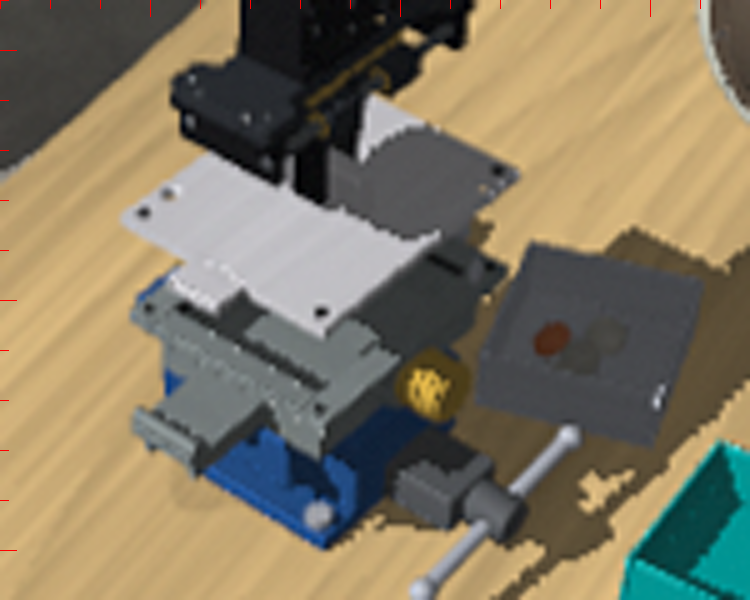

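>>> move_arm(increments=[0,0,0,0.01,0,0,0.01,0,0,0,0.025,0,0,0.01,0,0,0,0.04,0,0,0.01,0,0,0,0.05,0,0,0.01,0,0,0,0.054,0,0,0.01,0,0,0,0.056,0,0,0.01,0,0,0,0.058,0,0,0.01,0,0,0,0.06,0,0,0.01,0,0,0,0.062,0,0,0.01,0,0,0,0.064,0,0,0.01,0,0,0,0.066,0,0,0.01,0,0,0,0.068,0,0,0.01])

```text
time_s: 41.65
tcp_pos: [0.5726, -0.1865, 0.1916]
ee_rot: [[0.0, -0.146, -0.989], [-0.0, -0.989, 0.146], [-1.0, -0.0, -0.0]]
wrist_force: [0.2, 0.0, -5.9]
gripper_width: 0.203
```

Run:
```python
from h import *
s=st(); print(s['moment']); crop("side",270,90,150,120,5,"s28")
R=down(261.6)
b=pot(0,-.0012,0)
plan([([b[0],b[1],.1855],R,.01,6)])
```

```text
t 41.65 tcp [ 0.5726 -0.1865  0.1916] err mm [-0.2429 -0.6703 -0.3516] rot err [-0.    0.03 -0.  ] F [ 0.2  0.  -5.9] w mm 17.7
[-0.0661  0.1456  0.0317]
min 1 n 6 row: 0, 0, 0, 0.0065, 0, 0, 0.01
rows 6
```

View pics/s28.png

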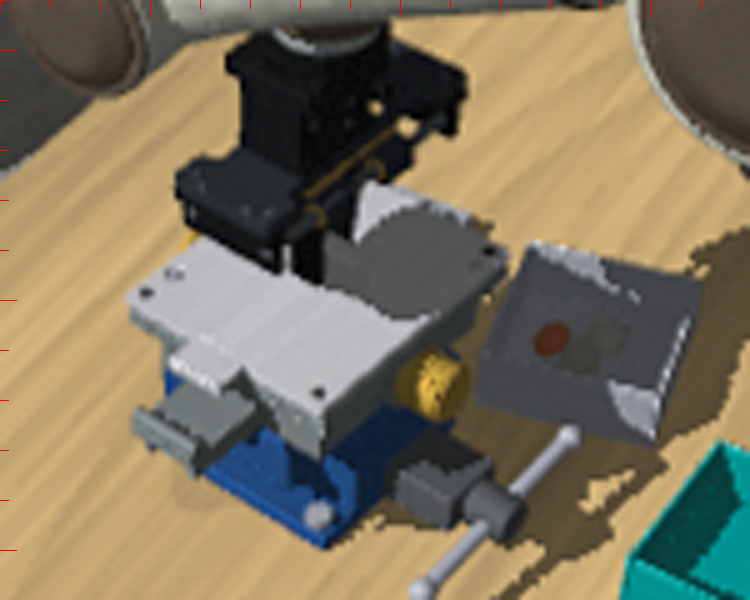

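Pins are through the holes, with no extra load (pin visible at (175,272) in the hole). Now the last 6.5 mm, then release.

>>> move_arm(increments=[0,0,0,0.0015,0,0,0.01,0,0,0,0.003,0,0,0.01,0,0,0,0.0045,0,0,0.01,0,0,0,0.006,0,0,0.01,0,0,0,0.0065,0,0,0.01,0,0,0,0.0065,0,0,0.01,0,0,0,0.0065,0,0,0.01])

```text
time_s: 42.28
tcp_pos: [0.5727, -0.1865, 0.1862]
ee_rot: [[0.001, -0.146, -0.989], [-0.0, -0.989, 0.146], [-1.0, 0.0, -0.001]]
wrist_force: [-2.4, 1.4, 0.8]
gripper_width: 0.204
```

Run:
```python
from h import *
s=st(); print(s['moment'])
```

```text
t 42.28 tcp [ 0.5727 -0.1865  0.1862] err mm [-0.1897 -0.6343  0.7023] rot err [-0.03  0.06  0.01] F [-2.4  1.4  0.8] w mm 17.7
[0.435  0.9337 0.0051]
```

>>> move_arm(increments=[0,0,0,0,0,0,0.04,0,0,0,0,0,0,0.04,0,0,0,0,0,0,0.04,0,0,0,0,0,0,0.04,0,0,0,-0.01,0,0,0.04,0,0,0,-0.03,0,0,0.04,0,0,0,-0.06,0,0,0.04,0,0,0,-0.09,0,0,0.04,0,0,0,-0.11,0,0.04,0.04,0,0,0,-0.12,0,0.08,0.04,0,0,0,-0.12,0,0.12,0.04,0,0,0,-0.12,0,0.15,0.04])

```text
time_s: 43.28
tcp_pos: [0.422, -0.1645, 0.307]
ee_rot: [[0.003, -0.146, -0.989], [-0.0, -0.989, 0.146], [-1.0, -0.0, -0.003]]
wrist_force: [0.3, 0.4, 0.5]
gripper_width: 0.459
```

Run:
```python
from h import *
R=down(261.6); b=pot(0,-.0012,0); setcmd(np.array([b[0],b[1],.1855])+R@[-.12,0,.15],R); print(st()['joints'])
plan([([.36,-.25,.33],R,.04,8)])
```

```text
t 43.28 tcp [ 0.422  -0.1645  0.307 ] err mm [-2.4199 -0.5019  1.4504] rot err [-0.    0.18 -0.02] F [0.3 0.4 0.5] w mm 39.9
[ -0.6269   1.8673 -14.6352   0.0099 -73.3155  82.2271]
min 3 n 8 row: 0, 0, 0, -0.0245, 0.0945, 0.0512, 0.04
rows 8
```

>>> move_arm(increments=[0,0,0,-0.008,0.03,0.016,0.04,0,0,0,-0.016,0.06,0.032,0.04,0,0,0,-0.0245,0.085,0.046,0.04,0,0,0,-0.0245,0.0945,0.0512,0.04,0,0,0,-0.0245,0.0945,0.0512,0.04,0,0,0,-0.0245,0.0945,0.0512,0.04,0,0,0,-0.0245,0.0945,0.0512,0.04])

```text
time_s: 43.87
tcp_pos: [0.3601, -0.2502, 0.3294]
ee_rot: [[-0.0, -0.146, -0.989], [0.0, -0.989, 0.146], [-1.0, -0.0, 0.0]]
wrist_force: [-0.2, -0.4, 0.6]
gripper_width: 0.46
```

Run:
```python
from h import *
st(); t=r.capture("top"); s=r.capture("side"); cv2.imwrite("pics/s30f.png",s[:,:,::-1]); cv2.imwrite("pics/t30f.png",t[:,:,::-1])
crop("side",280,100,140,115,5,"s30",s); crop("top",350,100,140,120,5,"t30",t); crop("top",170,100,150,110,5,"t30b",t); crop("side",170,200,150,110,5,"s30b",s)
```

```text
t 43.87 tcp [ 0.3601 -0.2502  0.3294] err mm [ 0.1043 -0.2223 -0.6227] rot err [-0.03 -0.01 -0.02] F [-0.2 -0.4  0.6] w mm 40.0
```

View pics/s30.png

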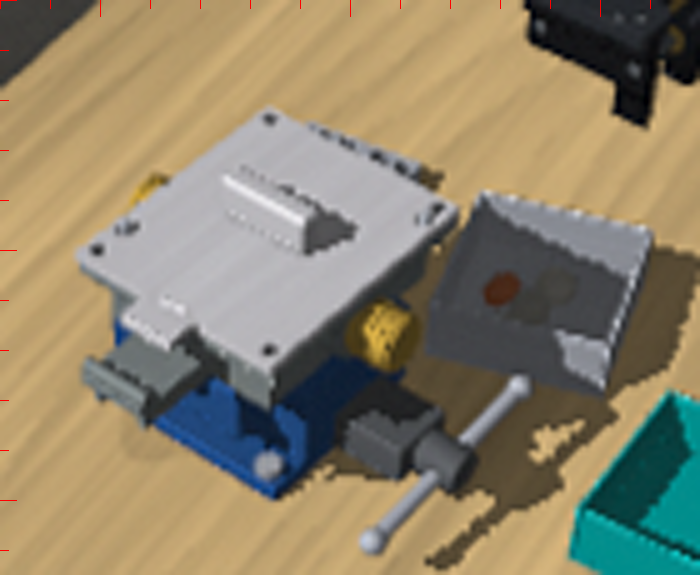

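View pics/t30.png

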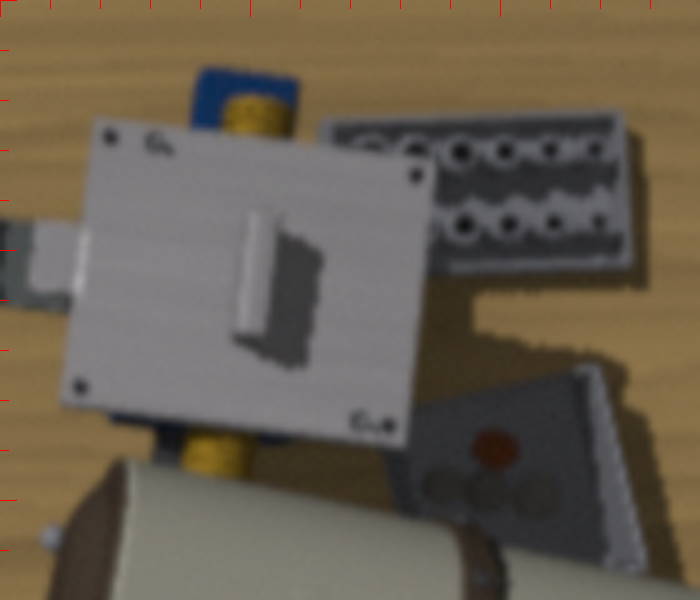

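View pics/t30b.png

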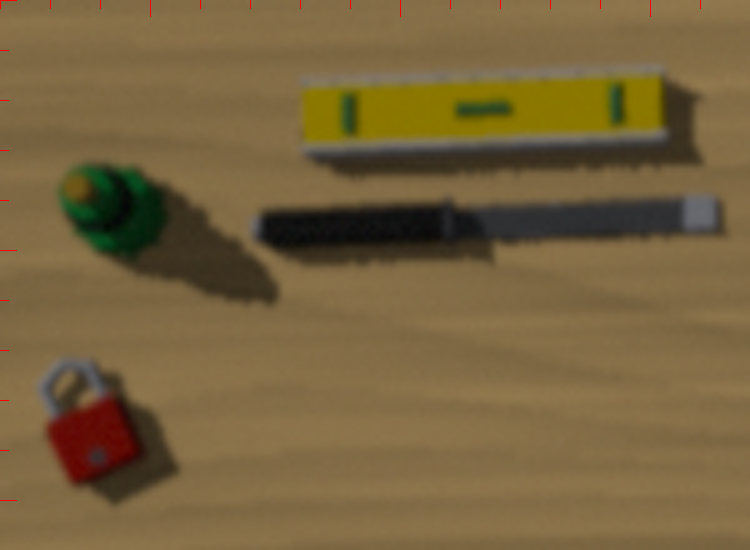

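View pics/s30b.png

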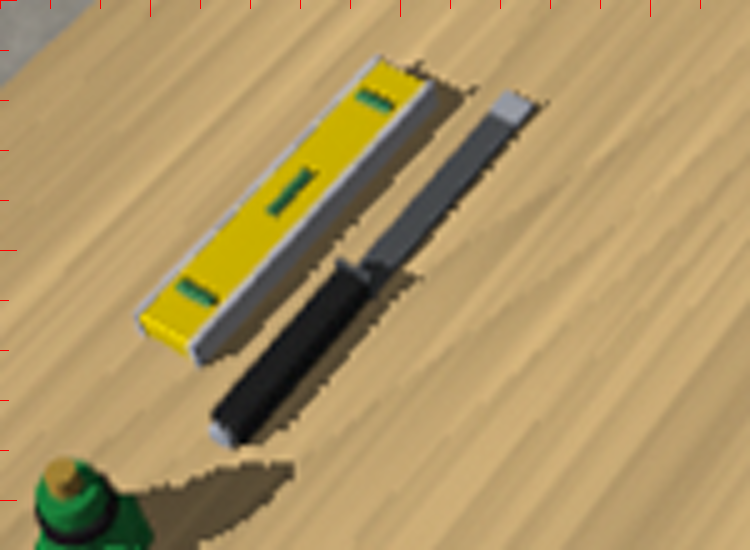

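Run:
```python
from h import *
a=ray("top",px(170,100,5,256,225),.011);b=ray("top",px(170,100,5,718,213),.006);print("bar top",a,b,np.linalg.norm(a-b),(a+b)/2,np.degrees(np.arctan2(*(b-a)[:2])))
a=ray("side",px(170,200,5,222,430),.011);b=ray("side",px(170,200,5,527,100),.006);print("bar side",a,b,np.linalg.norm(a-b),(a+b)/2,np.degrees(np.arctan2(*(b-a)[:2])))
for n,pts in(("top",dict(h1=(372,127),h2=(433,135),h3=(428,185),h4=(366,177),rib=(401,155),level=(240,123),level2=(298,121),lock=(188,186),fit=(192,140),sock=(460,140))),("side",dict(c2=(334,124),c4=(334,169),c1=(300,150),level=(210,262),fit=(187,305)))):
    A=cv2.imread(f"pics/{n}0.png",0);B=cv2.imread(f"pics/{n[0]}30f.png",0)
    for k,(x,y) in pts.items():
        f=8; t=cv2.resize(A[y-7:y+8,x-7:x+8],None,fx=f,fy=f,interpolation=3); w=cv2.resize(B[y-11:y+12,x-11:x+12],None,fx=f,fy=f,interpolation=3)
        _,v,_,l=cv2.minMaxLoc(cv2.matchTemplate(w,t,cv2.TM_CCOEFF_NORMED)); print(n,k,round(v,3),(l[0]-32)/f,(l[1]-32)/f)
```

```text
bar top [0.6479 0.3508 0.011 ] [0.6504 0.0559 0.006 ] 0.2950002893717979 [0.6492 0.2033 0.0085] 179.5150156694872
bar side [0.6471 0.3462 0.011 ] [0.6462 0.0571 0.006 ] 0.28906563227001714 [0.6466 0.2017 0.0085] -179.82328000872806
top h1 0.928 0.0 0.0
top h2 0.98 0.0 0.0
top h3 0.987 0.0 0.0
top h4 0.967 0.0 0.0
top rib 0.994 -1.0 3.0
top level 0.998 0.0 0.0
top level2 0.999 0.0 0.0
top lock 0.991 0.0 0.0
top fit 0.996 0.0 0.0
top sock 0.998 0.0 0.0
side c2 0.92 0.0 0.0
side c4 0.987 0.0 0.0
side c1 0.927 0.0 0.0
side level 1.0 0.0 0.0
side fit 0.999 0.0 0.0
```

Run:
```python
from h import *
st(); print(r.finish_job());
```

```text
t 43.97 tcp [ 0.3603 -0.25    0.3292] err mm [ 0.294   0.0031 -0.8104] rot err [-0.08 -0.05 -0.02] F [-0.1 -1.4 -0.1] w mm 40.3
the job is handed in; nothing more can be done
None
```

The job is done and handed in at about 44 s of the 210 s allowed. I levered the cover loose with the pry bar and laid the bar beside the level. Then I took the cover off, moved all four stones from the pot into the steel tin, and put the cover back on its pins.

**What the last checks showed**
- **Cover:** its corner holes match the starting pictures exactly. It settled within about 0.2 mm of its starting height with its weight resting on the pot. The centre-rib match in the top view shifted by up to 3 pixels, because I had matched a larger patch there, so I went by the corners.
- **Stones:** four are visible in the tin and the pot was empty. Three are grey. I took the orange-brown one to be the brown stone, by its size and position.
- **Bar:** it lies flat on the robot's side of the level, with a gap of about 33 mm. Its middle is within about 2 mm of the level's, and it is parallel to within about 2°.
- **Level, padlock, fitting and sockets:** none shifted between the first and last pictures.

**Disagreements**
- The two cameras differed by 2–3 mm on positions, so I used averages.
- The wrist moment stayed high (2.6 N m) at the end of the levering, which could have meant the seal was still holding. The cover then lifted with only its own weight (about 6.5 N), so it was loose.

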